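Set out the tasting service, lowest piece first

ROBOT

A 7-joint arm with a two-finger parallel gripper is mounted at the origin on a cart in front of the work surface, level with it; the furniture and walls round the work are solid. World frame = base frame: x ahead of the robot, y to its left, z up, the work surface at z = 0. Lengths are in m, angles in rad, forces in N, time in s.
With the tool pointing down it reaches from about 0.4 to 0.875 m from the base axis. Payload 4.4 kg.
Tool frame: the origin (TCP) lies midway between the tips of the shut fingers; the grasp point (between the pads) lies 19 mm behind it (bot.grip_point_offset is the distance from the TCP to the grasp point, in m); z points along the fingers, x is the direction in which the jaws open and shut, and the axes are right-handed (so a half turn about z gives the same grasp; the last joint's range is limited). The gripper opens to 85 mm and grips with 20 to 120 N. Pads are 22 mm wide; open, the fingers measure 114 mm over their backs; the gripper's body (76 mm by 85 mm) begins 54 mm behind the grasp point. The pads swing forward as they close: fully open they stand 13 mm farther back than shut.
Start: joints at [-1.239, 0.628, 0.038, 1.517, -0.027, 0.996, -0.02], TCP at [0.252, 0.599, 0.231] pointing down, gripper open.
Joint ranges: [-3.06, 3.06], [-0.37, 2.12], [-1.25, 1.32], [0.18, 2.47], [-1.1, 4.24], [0.23, 1.98], [-2.94, 2.94]. Speed limits (rad/s): [2.57, 2.57, 3.14, 3.14, 3.14, 3.14, 3.14].

INTERFACE

Orientations are given as a rotation vector (axis times angle).
In Python, from bench import bot, read_camera, camera_params gives the robot as it stands. The module is installed in compiled form; this text tells all that it offers.
- The arm moves only by the tool step_arm, never from a script. Its argument "increments" is a list of rows, each a list of 7 numbers: the opening, from 0 (shut) to 1 (fully open), then the shift along the tool's x, y, z in cm, then the turn, a rotation vector about the tool's x, y, z in degrees. In form: [[gripper, x, y, z, ax, ay, az], ...]. A call has exactly 10 rows; each row shifts and turns the commanded pose from where the row before left it, along the tool's axes as they then stand; what a row does not reach is not made up. A row lasts 1/12 s, in which the tool goes at most 41.7 mm and 7.16 degrees, less where a joint would pass 70% of its speed; a pose out of reach is approached as far as the arm can. A call with a gripper value outside its range is refused whole. The fingers move at their own pace and stop on an object; the grip force is fixed at half the most. Time passes only in rows, so rows that do not move let the fingers close, or fill a call up. It gives the time, the measured TCP pose, the force and the opening at its end, in the units of the state.
- bot.get_state(): the state, without advancing time (a new reading comes with each control period).
- read_camera(name): name is "scene" or "top"; returns the picture (420x560x3 uint8, red, green, blue); there is no depth.
- camera_params(name): a dict with "vertical_fov" (degrees; the focal length in pixels is half the picture's height over the tangent of half this angle, whatever the lens; pixels are square), "cx", "cy" (the principal point, pixels), "R" (3x3) and "t" (3): a world point X has camera coordinates R X + t. Camera axes: x right, y down, z forward; pixel columns grow to the right and rows downward; lengths in m; the calibration is good to about 2 mm. A picture is of the moment at which its call begins. camera_params takes no time and is no camera call.
- bot.sign_off(): hands the job in, once; it reports no verdict.
The state is a dict: "time": time; "qpos": joint angles; "joint_velocities": joint speeds; "tau": joint torques, N m; "eef_pos": TCP position; "eef_rot": TCP orientation; "wrist_force": force on the tool from outside, world axes, zero at the start; "ft_torque": the same for the moment, N m; "finger_gap": finger opening in m.
Only numpy, scipy, OpenCV 4.12 (cv2) and the standard library are available. Lean on these libraries where they do the work, as an engineer would, in place of code of your own. Each camera call takes 0.05 s, during which the arm holds its last target.

TASK

Set the three pieces of the tasting service each into its own holder: first the bottle stopper into the recess of the light square wooden block, then the red candle into the brass candle pan, and last the half bottle into the dark wooden bottle coaster, so that the tall pieces never stand in the way of the low ones. Let go of each so that it stands upright on the floor of its holder before you go on to the next. Keep the bottle and the candle upright all the time, and leave the used cork and the black foil cutter that lie among them where they are.

Things in the scene. Friction and masses are not known exactly. Their poses are not given: they have to be found in the camera images.
- stopper_mid (a point): Grey metal sparkling-wine stopper, upright: a round cap 32 mm in diameter and 38 mm tall with two thin upright wings (4 mm thick, from 2 to 22 mm above the foot) that make it 47 mm wide along its y axis. The point lies on its axis half-way up, 19 mm above its foot; z up along the axis. Grip the cap from above across its x axis (32 mm, clear of the wings), high enough that the fingertips stay above the holder's 6 mm lip. 70 g.
- candle_mid (a point): Red pillar candle, upright, 57 mm in diameter and 114 mm tall, 0.2 to 0.31 kg. The point lies on its axis half-way up, 57 mm above its foot; z up.
- bottle_mid (a point): Dark green half bottle with pale foil, upright, 69 mm in diameter, 260 mm tall, 0.38 to 0.58 kg. Point on its axis half-way up, 130 mm above the foot; z up. The round neck narrows from 44 mm across at 175 mm to 28 mm at 255 mm above the foot: grip it from above at 220 to 235 mm (34 mm across), the palm clear of the top, firmly (about 80 N), and carry it slowly (0.1 m/s), as it can swing.
- stopper_block: Holder of the stopper: light wooden block 80 x 80 mm and 12 mm high, fixed to the counter, with one round recess in its top, 64 mm in diameter and 6 mm deep. Origin at the centre of the underside, on the recess's axis; the recess floor is 6 mm above the origin; z up, x and y along its sides.
- candle_pan: Holder of the candle: low round brass pan 82 mm in outer and about 74 mm in inner diameter, fixed to the counter, its rim 13 mm and its inner floor 5 mm above the origin, with a small finger loop on its -x side out to 49 mm from the axis. Origin at the centre of the underside; z up.
- bottle_coaster: Holder of the bottle: round dark wooden coaster with an upright wall, 97 mm in outer and about 89 mm in inner diameter, fixed to the counter, its rim 18 mm and its inner floor 6 mm above the origin. Origin at the centre of the underside; z up.
- cork_mid (a point): Bystander, loose: used mushroom-shaped cork, upright, 33 mm in diameter and 48 mm tall. The point lies on its axis half-way up.
- cutter_mid (a point): Bystander, loose: flat black horseshoe-shaped foil cutter lying on the counter, 44 x 50 x 14 mm (x, y, z). The point lies at its centre half-way up.
Mind the look-alikes: they are no part of the job. What is shaped like the part that bears stopper_mid but pink or purple is not meant.

How it is judged:
By the outcome, as a careful person would: the job done as asked, in the order asked, and still so for the second after the job is handed in, with the robot touching nothing.
It also fails if it takes over 104 s, if anything falls off the work surface, if the arm or the gripper's body presses on something with over 40 N, if the wrist force passes 120 N, or if a joint passes its speed limit or range.

## Working session

There is one attempt and no reset: what is moved stays moved. The work goes in short steps, Python scripts to look and compute and a tool call to move; the robot and the scene stay as the last step left them, time stands still between calls to the robot, and variables do not carry over. Pictures are saved under pics/ and viewed, and the job is handed in when it is done.

Besides the shell and the picture viewer there is one more tool, called after ">>>" by a JSON object that holds its "op" and its "data", one argument or row to a line. step_arm: Moves the arm, as the interface text tells. Its arguments: {"type":"object","properties":{"increments":{"type":"array"}},"required":["increments"]}

```bash
mkdir -p pics; python3 - <<'E'
from bench import bot, read_camera, camera_params
import cv2
s=bot.get_state(); print(s)
for n in("scene","top"):
    print(camera_params(n)); cv2.imwrite(f"pics/{n}0.png",read_camera(n)[:,:,::-1])
print(bot.grip_point_offset)
E
```

```text
{'time': 0.0, 'qpos': array([-1.23880673,  0.62934315,  0.03842426,  1.51838615, -0.02697493,
        0.99630224, -0.02000563]), 'joint_velocities': array([ 0.00162423, -0.00070394, -0.00033334,  0.00018716,  0.00112494,
        0.00131512, -0.00081584]), 'tau': array([ 7.26144162e-05, -5.63402724e+01,  1.22603115e+00, -1.93449318e+01,
        1.09580366e-02,  1.07557760e-02, -1.90517000e-05]), 'eef_pos': array([0.25152235, 0.59867294, 0.23038491]), 'eef_rot': array([ 2.61564225e+00,  1.73814412e+00, -2.48072870e-03]), 'wrist_force': array([-0.35771283,  1.05303371,  0.63962288]), 'ft_torque': array([0.01257233, 0.04371395, 0.01264606]), 'finger_gap': 0.08550478603071374}
{'vertical_fov': 50.66159633950336, 'cx': 275.77419868840127, 'cy': 204.40343666948368, 'R': array([[-0.90909836, -0.41657566, -0.00221052],
       [-0.23584026,  0.5190368 , -0.82157177],
       [ 0.34339414, -0.74636822, -0.57010081]]), 't': array([0.51872873, 0.02246497, 1.03219717])}
{'vertical_fov': 44.50413403495621, 'cx': 275.33493190990237, 'cy': 215.7914748804577, 'R': array([[ 1.21299226e-03, -9.99904454e-01, -1.37699527e-02],
       [-9.89605574e-01,  7.79894099e-04, -1.43806122e-01],
       [ 1.43803121e-01,  1.38012576e-02, -9.89510075e-01]]), 't': array([0.33184148, 0.42572348, 0.87188599])}
0.0187
```

View pics/scene0.png

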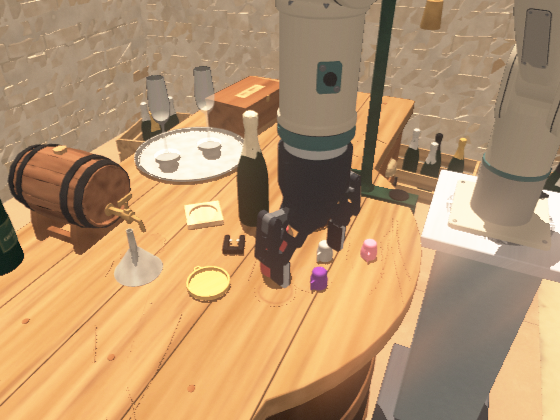

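View pics/top0.png

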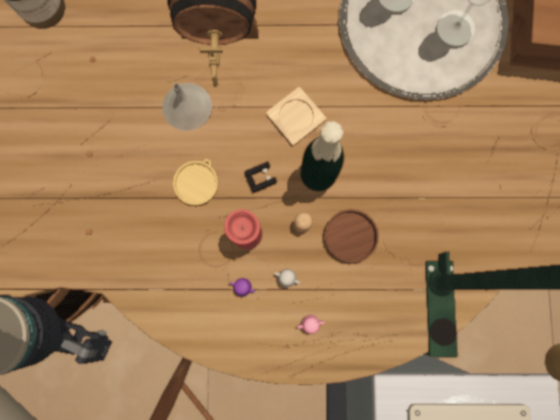

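The top view shows the stopper at about (287,278), candle (242,228), bottle (320,170), block (296,117), pan (195,183), coaster (350,237), cork (303,222), cutter (261,177) and the dark post at (442,265). Next I'll measure these with masks.

```bash
cat > h.py <<'E'
import numpy as np, cv2
from bench import bot, read_camera, camera_params
def K(n):
    p=camera_params(n); f=210/np.tan(np.radians(p['vertical_fov']/2)); return f,p['cx'],p['cy'],np.array(p['R']),np.array(p['t'])
def ray(n,u,v):
    f,cx,cy,R,t=K(n); return -R.T@t, R.T@np.array([(u-cx)/f,(v-cy)/f,1.])
def onz(n,u,v,z):
    c,d=ray(n,u,v); return c+d*(z-c[2])/d[2]
def proj(n,X):
    f,cx,cy,R,t=K(n); q=R@np.asarray(X,float)+t; return np.array([cx+f*q[0]/q[2],cy+f*q[1]/q[2]])
E
python3 - <<'E'
import cv2
im=cv2.imread('pics/top0.png')
cv2.imwrite('pics/top0a.png',cv2.resize(im[90:290,160:390],None,fx=3,fy=3,interpolation=cv2.INTER_CUBIC))
im=cv2.imread('pics/scene0.png')
cv2.imwrite('pics/scene0a.png',cv2.resize(im[110:310,170:400],None,fx=3,fy=3,interpolation=cv2.INTER_CUBIC))
from h import *
for n in("scene","top"):
    c,_=ray(n,0,0); print(n,c)
for nm,u,v,z in [("stopper",287,278,.038),("candle",242,228,.114),("block",296,117,.012),("pan",195,183,.013),("coaster",350,237,.018),("cork",303,222,.048),("cutter",261,177,.014),("post",442,265,0),("purple",242,287,.038),("pink",311,325,.038),("bottletop",331,132,.26)]:
    print(nm,onz("top",u,v,z).round(4))
E
```

```text
scene [0.12242312 0.97482879 0.60805969]
top [0.29551589 0.31944464 0.92853105]
stopper [0.3166 0.3116 0.038 ]
candle [0.3942 0.3841 0.114 ]
block [0.6139 0.2941 0.012 ]
pan [0.4891 0.4788 0.013 ]
coaster [0.3896 0.1993 0.018 ]
cork [0.4126 0.2839 0.048 ]
cutter [0.4998 0.3584 0.014 ]
post [0.341  0.0331 0.    ]
purple [0.3012 0.3891 0.038 ]
pink [0.2374 0.271  0.038 ]
bottletop [0.5066 0.254  0.26  ]
```

View pics/top0a.png

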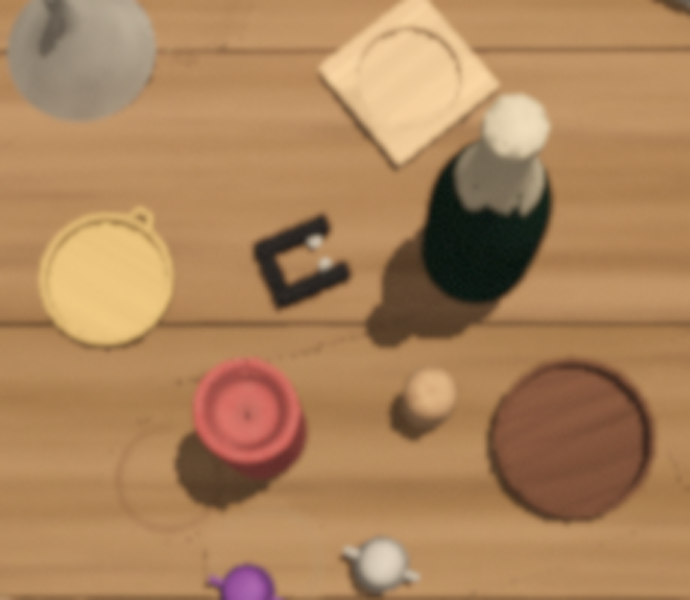

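View pics/scene0a.png

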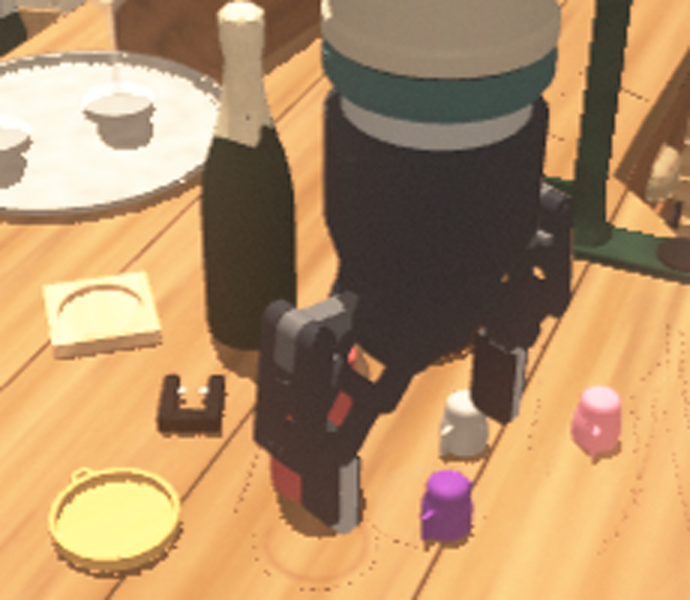

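```bash
python3 - <<'E'
from h import *
import cv2
for z in np.arange(0.23,0.75,.05): print(round(z,2),proj("scene",[.2515,.5987,z]).round(0),proj("top",[.2515,.5987,z]).round(0))
im=cv2.imread('pics/top0.png'); hsv=cv2.cvtColor(im,cv2.COLOR_BGR2HSV)
for nm,u,v in [("stopper",287,278),("candle",242,228),("block",296,117),("pan",195,183),("coaster",350,237),("cork",303,222),("cutter",250,181),("bottletop",331,132),("purple",242,287),("table",230,150)]: print(nm,hsv[v,u])
E
```

```text
0.23 [309. 274.] [ 74. 323.]
0.28 [310. 242.] [ 58. 326.]
0.33 [312. 207.] [ 39. 329.]
0.38 [315. 167.] [ 17. 332.]
0.43 [317. 122.] [-10. 337.]
0.48 [320.  70.] [-42. 342.]
0.53 [323.  10.] [-83. 348.]
0.58 [327. -59.] [-136.  357.]
0.63 [ 332. -142.] [-207.  368.]
0.68 [ 337. -240.] [-306.  383.]
0.73 [ 344. -361.] [-456.  407.]
stopper [ 18  37 222]
candle [  3 134 168]
block [ 17  91 238]
pan [ 19 116 237]
coaster [ 10 137 130]
cork [ 16 105 221]
cutter [13 43 42]
bottletop [ 19  56 234]
purple [149 105 170]
table [ 15 124 185]
```

```bash
python3 - <<'E'
from h import *
im=cv2.imread('pics/top0.png'); hsv=cv2.cvtColor(im,cv2.COLOR_BGR2HSV); H,S,V=[hsv[...,i].astype(int) for i in range(3)]
def comp(m,u,v):
    m=m.astype(np.uint8); n,l,st,c=cv2.connectedComponentsWithStats(m)
    k=l[v,u]; mm=(l==k).astype(np.uint8); print('  area',st[k][4],'bbox',st[k][:4]); 
    return mm
def cnt(mm): return max(cv2.findContours(mm,0,cv2.CHAIN_APPROX_NONE)[0],key=len)[:,0].astype(np.float32)
def circ(P):
    A=np.c_[2*P,np.ones(len(P))]; s=np.linalg.lstsq(A,(P**2).sum(1),rcond=None)[0]; return s[:2],np.sqrt(s[2]+s[:2]@s[:2])
def plane(P,z): return np.array([onz('top',u,v,z)[:2] for u,v in P])
# circles fitted in world plane
nad=proj('top',[.2955,.3194,0]); print(nad)
m=comp((S<70)&(V>110),287,278); c=cnt(m); P=plane(c,.02)
print('stopper moments',onz('top',*(np.argwhere(m)[:,::-1].mean(0)),.03))
mo=cv2.moments(m,True); th=.5*np.arctan2(2*mo['mu11'],mo['mu20']-mo['mu02']); print('axis px deg',np.degrees(th))
for nm,mk,u,v,z,r in [('candle',((H<9)|(H>172))&(S>110)&(V>100),242,228,.114,.0285),('pan',(H>16)&(H<26)&(S>90)&(V>200),195,183,.013,.041),('coaster',(H<13)&(V<165)&(S>90),350,237,.018,.0485),('btop',(S<80)&(V>150),331,130,.26,.014)]:
    print(nm); m=comp(mk,u,v); c=cnt(m); P=plane(c,z); 
    print('  all',circ(P)); cc=c.mean(0); d=(cc-nad)/np.linalg.norm(cc-nad); o=((c-cc)@d)>0; print('  outer',circ(P[o]))
b=comp((S<105)&(V>205)&(H>12),296,117); c=cnt(b); rr=cv2.minAreaRect(c); print('block',rr); P=plane(cv2.boxPoints(rr),.012); print(P,P.mean(0))
E
```

```text
[282.50230378 290.3922229 ]
  area 253 bbox [275 270  24  17]
stopper moments [0.31758123 0.31199925 0.03      ]
axis px deg 20.07507704165646
candle
  area 1127 bbox [224 209  38  40]
  all (array([0.39391711, 0.38294136]), np.float64(0.029954878380005722))
  outer (array([0.39723278, 0.38552563]), np.float64(0.027500237725956285))
pan
  area 1500 bbox [173 159  45  45]
  all (array([0.49230097, 0.4784279 ]), np.float64(0.040442520696568236))
  outer (array([0.49022567, 0.47596079]), np.float64(0.04273559667781357))
coaster
  area 2244 bbox [324 210  54  53]
  all (array([0.39173081, 0.19822365]), np.float64(0.04683259378588433))
  outer (array([0.39247568, 0.19720856]), np.float64(0.0460443597063075))
btop
  area 361 bbox [321 122  22  21]
  all (array([0.50671469, 0.2534265 ]), np.float64(0.014071531128540924))
  outer (array([0.50748729, 0.25317605]), np.float64(0.013517793408118435))
  area 1741 bbox [267  88  59  56]
block ((295.8958740234375, 114.86750793457031), (42.46118927001953, 43.69683074951172), 51.8427734375)
[[0.6244218  0.35057515]
 [0.67682903 0.28640538]
 [0.61166965 0.23818256]
 [0.56025192 0.30201717]] [0.6182931  0.29429507]
```

```bash
cat >> h.py <<'E'
from scipy.spatial.transform import Rotation as Ro
def go(target,yaw=None):
    s=bot.get_state(); R=Ro.from_rotvec(s['eef_rot']).as_matrix(); p=s['eef_pos']
    psi=np.degrees(np.arctan2(R[1,0],R[0,0])); 
    print('t',round(s['time'],2),'pos',p.round(4),'yaw',psi.round(2),'tilt x,y of tool z',R[:2,2].round(4),'F',s['wrist_force'].round(1),'gap',round(s['finger_gap'],4),'q',s['qpos'].round(2))
    if target is not None: print(' delta cm tool',(R.T@(np.array(target)-p)*100).round(2))
    if yaw is not None:
        c=np.radians(yaw); D=np.array([[np.cos(c),np.sin(c),0],[np.sin(c),-np.cos(c),0],[0,0,-1.]])
        print(' rot err deg tool',np.degrees(Ro.from_matrix(R.T@D).as_rotvec()).round(2), ' delta after turn cm',(D.T@(np.array(target)-p)*100).round(2))
E
python3 -c "
from h import *
go([.3175,.312,.15],-20)"
```

```text
t 0.1 pos [0.2516 0.5988 0.2305] yaw 67.21 tilt x,y of tool z [-0.0006 -0.0016] F [-0.6 -0.9  0.4] gap 0.0853 q [-1.24  0.63  0.04  1.52 -0.03  1.   -0.02]
 delta cm tool [-23.87  17.19   8.09]
 rot err deg tool [7.000e-02 8.000e-02 8.721e+01]  delta after turn cm [16.   24.69  8.05]
```

>>> {"op": "step_arm", "data": {
  "increments": [
    [0.75,0,0,0,0,0,6.7],
    [0.75,0,0,0,0,0,6.7],
    [0.75,0,0,0,0,0,6.7],
    [0.75,0,0,0,0,0,6.7],
    [0.75,0,0,0,0,0,6.7],
    [0.75,0,0,0,0,0,6.7],
    [0.75,0,0,0,0,0,6.7],
    [0.75,0,0,0,0,0,6.7],
    [0.75,0,0,0,0,0,6.7],
    [0.75,0,0,0,0,0,6.7]
  ]
}}

```text
time: 0.93
eef_pos: [0.2515, 0.599, 0.2308]
eef_rot: [3.141, -0.003, -0.001]
wrist_force: [0.3, 0.6, 0.1]
finger_gap: 0.0638
```

>>> {"op": "step_arm", "data": {
  "increments": [
    [0.75,0,0,0,0,0,6.7],
    [0.75,0,0,0,0,0,6.7],
    [0.75,0,0,0,0,0,6.8],
    [0.75,1.5,2.4,0,0,0,0],
    [0.75,1.5,2.4,0,0,0,0],
    [0.75,1.5,2.4,0,0,0,0],
    [0.75,1.5,2.4,0,0,0,0],
    [0.75,1.5,2.4,0,0,0,0],
    [0.75,1.5,2.4,0,0,0,0],
    [0.75,1.5,2.4,0,0,0,0]
  ]
}}

```text
time: 1.77
eef_pos: [0.2929, 0.4039, 0.2311]
eef_rot: [3.093, -0.545, -0.0]
wrist_force: [0.5, -0.5, 0.1]
finger_gap: 0.0643
```

>>> {"op": "step_arm", "data": {
  "increments": [
    [0.75,1.5,2.4,0,0,0,0],
    [0.75,1.5,2.4,0,0,0,0],
    [0.75,1.5,2.4,0,0,0,0],
    [0.75,1,0.7,1,0,0,0],
    [0.75,0,0,2,0,0,0],
    [0.75,0,0,2,0,0,0],
    [0.75,0,0,2,0,0,0],
    [0.75,0,0,1,0,0,0],
    [0.75,0,0,0,0,0,0],
    [0.75,0,0,0,0,0,0]
  ]
}}

```text
time: 2.6
eef_pos: [0.3175, 0.3121, 0.151]
eef_rot: [3.093, -0.546, -0.001]
wrist_force: [0.7, 0.4, 1.2]
finger_gap: 0.064
```

```bash
python3 -c "
from h import *
cv2.imwrite('pics/s1.png',read_camera('scene')[:,:,::-1]);cv2.imwrite('pics/t1.png',read_camera('top')[:,:,::-1])
go([.3175,.312,.01],-20)"
```

```text
t 2.7 pos [0.3181 0.3128 0.1519] yaw -19.99 tilt x,y of tool z [0.0008 0.0008] F [-0.  0. -0.] gap 0.0637 q [-1.12  0.51  0.4   2.16 -0.37  0.54 -0.79]
 delta cm tool [-0.03  0.11 14.19]
 rot err deg tool [-0.06 -0.03  0.01]  delta after turn cm [-0.03  0.09 14.19]
```

View pics/s1.png

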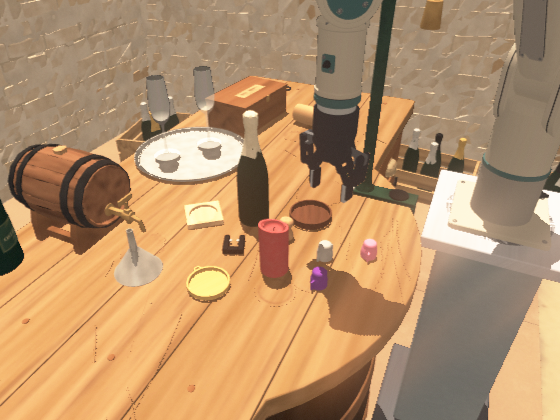

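View pics/t1.png

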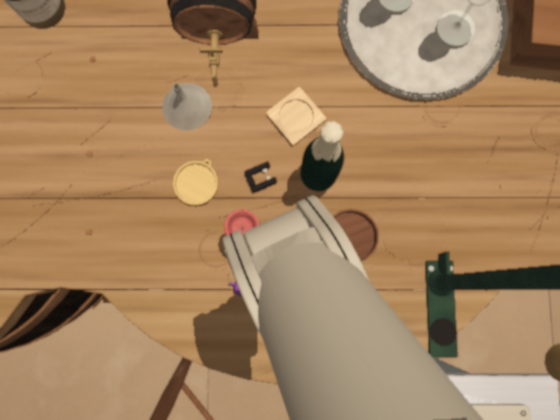

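```bash
python3 - <<'E'
from h import *
for nm,X in [('stop top',[.3175,.312,.038]),('stop foot',[.3175,.312,0]),('candle top',[.396,.3845,.114]),('candle foot',[.396,.3845,0]),('bottle top',[.507,.2533,.26]),('bottle foot',[.507,.2533,0]),('pan',[.49,.478,.013]),('coaster',[.3915,.198,.018]),('block',[.617,.293,.012]),('tcp',bot.get_state()['eef_pos'])]: print(nm,proj('scene',X).round(1))
im=cv2.imread('pics/s1.png'); hsv=cv2.cvtColor(im,cv2.COLOR_BGR2HSV)
red=cv2.inRange(hsv,(0,120,80),(8,255,255))[215:285,250:300]; ys,xs=np.nonzero(red); print('red',xs.min()+250,xs.max()+250,ys.min()+215,ys.max()+215)
cv2.imwrite('pics/s1a.png',cv2.resize(im[100:300,180:400],None,fx=3,fy=3,interpolation=cv2.INTER_CUBIC))
E
```

```text
stop top [325.8 243.6]
stop foot [324.7 257.9]
candle top [274.9 223.4]
candle foot [275.  269.2]
bottle top [251.1 112.9]
bottle foot [255.  219.4]
pan [209. 281.]
coaster [311.1 212.4]
block [204.2 212.8]
tcp [329.2 196.3]
red 258 288 218 277
```

View pics/s1a.png

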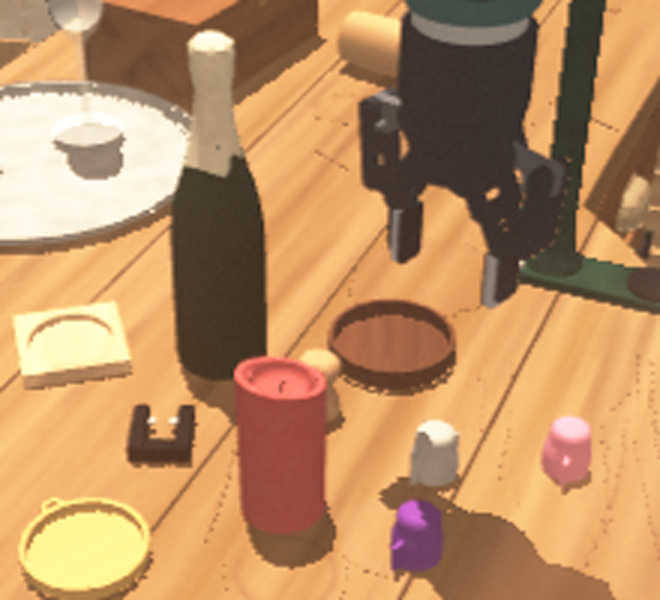

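>>> {"op": "step_arm", "data": {
  "increments": [
    [0.75,0,0.05,2,0,0,0],
    [0.75,0,0,2,0,0,0],
    [0.75,0,0,2,0,0,0],
    [0.75,0,0,2,0,0,0],
    [0.75,0,0,2,0,0,0],
    [0.75,0,0,1.5,0,0,0],
    [0.75,0,0,1.2,0,0,0],
    [0.75,0,0,0.9,0,0,0],
    [0.75,0,0,0.5,0,0,0],
    [0.75,0,0,0,0,0,0]
  ]
}}

```text
time: 3.53
eef_pos: [0.3176, 0.3125, 0.0108]
eef_rot: [-3.094, 0.545, -0.0]
wrist_force: [-0.1, -0.1, -0.7]
finger_gap: 0.064
```

```bash
python3 -c "
from h import *
im=read_camera('scene')[:,:,::-1]
cv2.imwrite('pics/s2.png',cv2.resize(im[140:300,220:420],None,fx=3,fy=3,interpolation=cv2.INTER_CUBIC))
go([.3175,.312,.01],-20)"
```

```text
t 3.58 pos [0.3177 0.3126 0.0112] yaw -19.98 tilt x,y of tool z [0.0004 0.0005] F [ 0.8 -0.3 -0.2] gap 0.0639 q [-1.02  0.79  0.27  2.23 -0.96  0.24 -0.24]
 delta cm tool [0.   0.06 0.12]
 rot err deg tool [-0.03 -0.01  0.02]  delta after turn cm [0.   0.06 0.12]
```

View pics/s2.png

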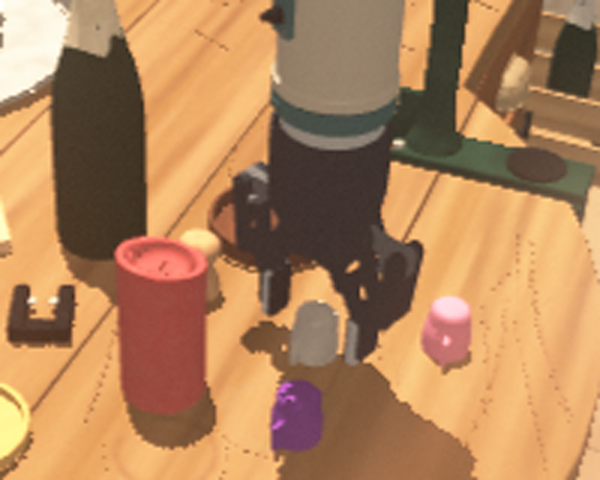

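The picture shows the fingers straddling the grey stopper, at about (325,251) in full-picture pixels. I'll close now.

>>> {"op": "step_arm", "data": {
  "increments": [
    [0.2,0,0,0,0,0,0],
    [0.2,0,0,0,0,0,0],
    [0.2,0,0,0,0,0,0],
    [0.2,0,0,0,0,0,0],
    [0.2,0,0,0,0,0,0],
    [0.2,0,0,0,0,0,0],
    [0.2,0,0,0,0,0,0],
    [0.2,0,0,0,0,0,0],
    [0.2,0,0,0,0,0,0],
    [0.2,0,0,0,0,0,0]
  ]
}}

```text
time: 4.42
eef_pos: [0.318, 0.3124, 0.0121]
eef_rot: [-3.092, 0.546, -0.001]
wrist_force: [-1.0, -0.6, 8.7]
finger_gap: 0.0278
```

>>> {"op": "step_arm", "data": {
  "increments": [
    [0.2,0,0,-0.5,0,0,0],
    [0.2,0,0,-1,0,0,0],
    [0.2,0,0,-1.5,0,0,0],
    [0.2,0,0,-2,0,0,0],
    [0.2,0,0,-2,0,0,0],
    [0.2,0,0,-2,0,0,0],
    [0.2,0,0,-2,0,0,0],
    [0.2,0,0,-2,0,0,0],
    [0.2,0,0,-2,0,0,0],
    [0.2,0,0,0,0,0,0]
  ]
}}

```text
time: 5.25
eef_pos: [0.3188, 0.313, 0.1641]
eef_rot: [-3.089, 0.545, -0.004]
wrist_force: [0.8, 1.7, -0.6]
finger_gap: 0.0275
```

```bash
python3 -c "
from h import *
im=read_camera('scene')[:,:,::-1]
cv2.imwrite('pics/s3.png',im)
go([.617,.293,.18],-20)"
```

```text
t 5.3 pos [0.3181 0.3128 0.1626] yaw -19.96 tilt x,y of tool z [0.0019 0.003 ] F [-0.1 -0.3 -0.8] gap 0.0275 q [-1.33  0.55  0.72  2.15 -0.62  0.65 -0.52]
 delta cm tool [28.77 -8.35 -1.69]
 rot err deg tool [-0.2  -0.04  0.04]  delta after turn cm [28.77 -8.37 -1.74]
```

View pics/s3.png

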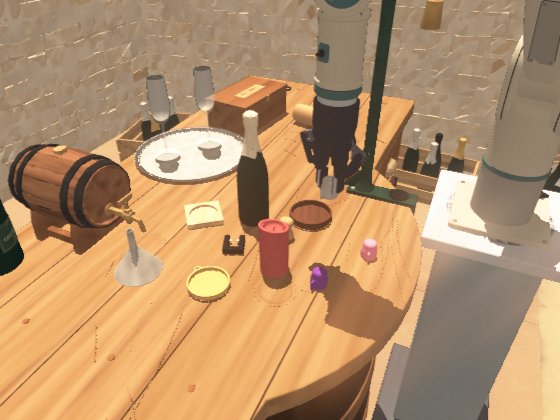

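```bash
python3 -c "
from h import *
im=cv2.imread('pics/s3.png')
cv2.imwrite('pics/s3a.png',cv2.resize(im[90:220,280:400],None,fx=5,fy=5,interpolation=cv2.INTER_CUBIC))
p=bot.get_state()['eef_pos']
for d in (-.01,0,.03,.04):print(d,((proj('scene',p+[0,0,d])-[280,90])*5).round(0))
"
```

```text
-0.01 [246. 530.]
0 [248. 507.]
0.03 [254. 437.]
0.04 [255. 413.]
```

View pics/s3a.png

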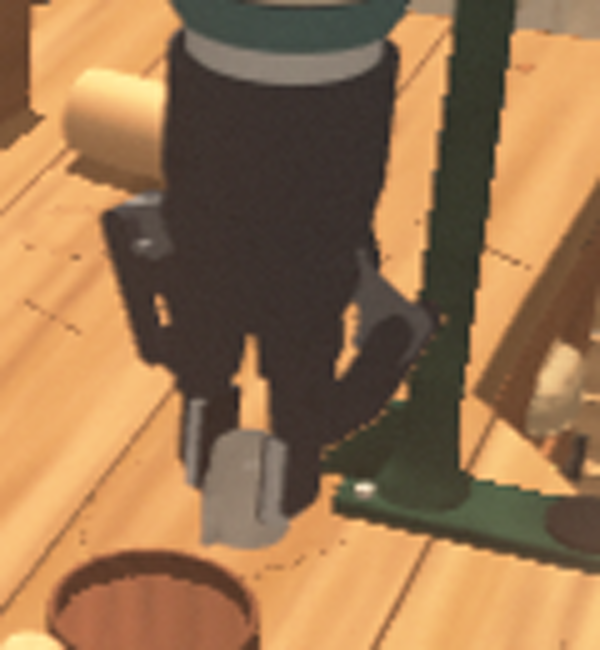

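>>> {"op": "step_arm", "data": {
  "increments": [
    [0.2,0.6,-1,-0.4,0,0,0],
    [0.2,1,-1.9,-0.4,0,0,0],
    [0.2,1,-1.9,-0.4,0,0,0],
    [0.2,1,-1.9,-0.4,0,0,0],
    [0.2,1.1,-1.9,0,0,0,0],
    [0.2,1.1,-1.9,0,0,0,0],
    [0.2,1.1,-1.9,0,0,0,0],
    [0.2,1.1,-1.9,0,0,0,0],
    [0.2,1,-1.4,0,0,0,0],
    [0.2,1.5,-0.8,0,0,0,0]
  ]
}}

```text
time: 6.13
eef_pos: [0.4715, 0.4332, 0.1749]
eef_rot: [3.094, -0.541, -0.005]
wrist_force: [-0.5, 0.3, -1.0]
finger_gap: 0.0278
```

>>> {"op": "step_arm", "data": {
  "increments": [
    [0.2,2,-0.6,0,0,0,0],
    [0.2,2,-0.6,0,0,0,0],
    [0.2,2,-0.6,0,0,0,0],
    [0.2,2,-0.6,0,0,0,0],
    [0.2,2,-0.6,0,0,0,0],
    [0.2,2,-0.6,0,0,0,0],
    [0.2,1.5,-0.3,0,0,0,0],
    [0.2,0.8,0,0,0,0,0],
    [0.2,0,0,0,0,0,0],
    [0.2,0,0,0,0,0,0]
  ]
}}

```text
time: 6.97
eef_pos: [0.6195, 0.4182, 0.1757]
eef_rot: [3.093, -0.547, -0.004]
wrist_force: [-0.3, 0.2, -1.2]
finger_gap: 0.0274
```

```bash
python3 -c "
from h import *
im=read_camera('scene')[:,:,::-1]
cv2.imwrite('pics/s4.png',im);cv2.imwrite('pics/t4.png',read_camera('top')[:,:,::-1])
go([.617,.293,.18],-20)"
```

```text
t 7.07 pos [0.6188 0.4196 0.1763] yaw -19.95 tilt x,y of tool z [-0.0024  0.0005] F [0.1 0.1 0.2] gap 0.0277 q [-0.94  0.93  0.69  1.26 -0.59  1.16 -0.57]
 delta cm tool [ 4.15 11.96 -0.37]
 rot err deg tool [0.02 0.14 0.05]  delta after turn cm [ 4.16 11.96 -0.37]
```

View pics/s4.png

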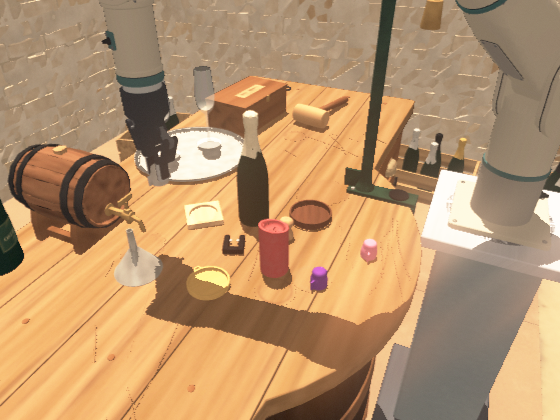

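View pics/t4.png

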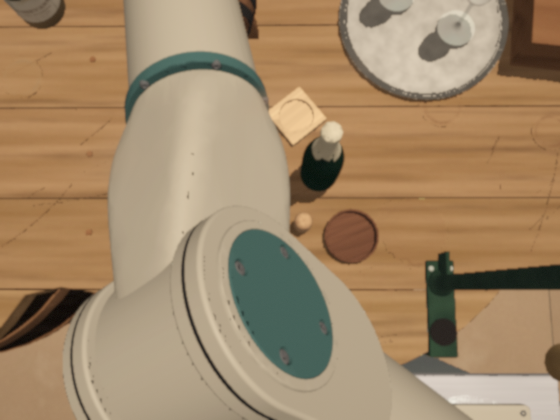

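>>> {"op": "step_arm", "data": {
  "increments": [
    [0.2,0.4,1,0,0,0,0],
    [0.2,0.6,1.8,0,0,0,0],
    [0.2,0.6,1.8,0,0,0,0],
    [0.2,0.6,1.8,0,0,0,0],
    [0.2,0.6,1.8,0,0,0,0],
    [0.2,0.6,1.8,0,0,0,0],
    [0.2,0.5,1.3,0,0,0,0],
    [0.2,0.2,0.6,0,0,0,0],
    [0.2,0,0,0,0,0,0],
    [0.2,0,0,0,0,0,0]
  ]
}}

```text
time: 7.9
eef_pos: [0.6179, 0.294, 0.1771]
eef_rot: [-3.093, 0.544, 0.001]
wrist_force: [0.8, 0.8, -0.6]
finger_gap: 0.0281
```

```bash
python3 -c "
from h import *
im=read_camera('scene')[:,:,::-1]
cv2.imwrite('pics/s5.png',im);cv2.imwrite('pics/t5.png',read_camera('top')[:,:,::-1])
go([.617,.293,.0185],-20)"
```

```text
t 8.0 pos [0.6178 0.295  0.1767] yaw -19.87 tilt x,y of tool z [-0.0005  0.0013] F [-0.7  0.  -0.1] gap 0.0278 q [-0.84  0.83  0.69  1.48 -0.58  1.04 -0.37]
 delta cm tool [1.000e-02 2.300e-01 1.582e+01]
 rot err deg tool [-0.06  0.05  0.13]  delta after turn cm [-1.000e-02  2.100e-01  1.582e+01]
```

View pics/s5.png

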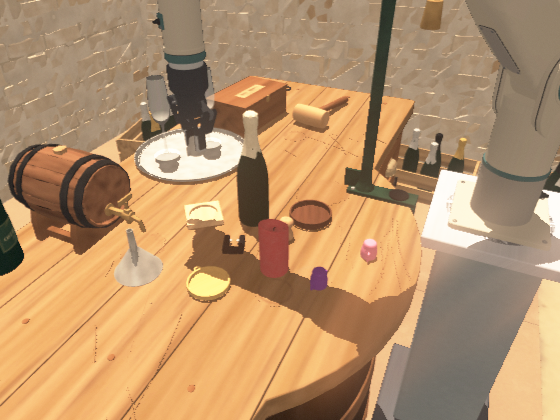

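View pics/t5.png

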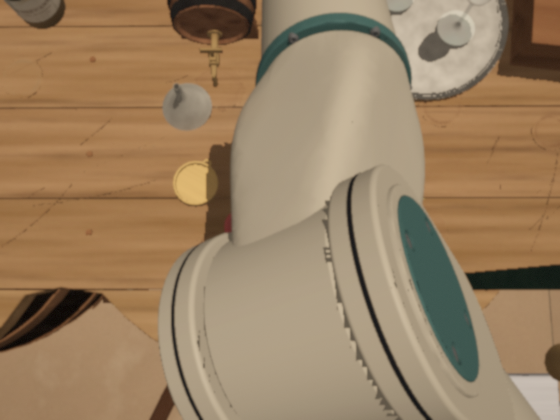

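```bash
python3 - <<'E'
import numpy as np
from scipy.optimize import least_squares
D=[([.2516,.5988,.2305],[-1.24,.63,.04,1.52,-.03,1.0,-.02]),([.3181,.3128,.1519],[-1.12,.51,.4,2.16,-.37,.54,-.79]),([.3177,.3126,.0112],[-1.02,.79,.27,2.23,-.96,.24,-.24]),([.3181,.3128,.1626],[-1.33,.55,.72,2.15,-.62,.65,-.52]),([.6188,.4196,.1763],[-.94,.93,.69,1.26,-.59,1.16,-.57]),([.6178,.295,.1767],[-.84,.83,.69,1.48,-.58,1.04,-.37])]
def elbow(q,p):
    L1,L2,a=p[:3]
    Rz=lambda t:np.array([[np.cos(t),-np.sin(t),0],[np.sin(t),np.cos(t),0],[0,0,1]]);Ry=lambda t:np.array([[np.cos(t),0,np.sin(t)],[0,1,0],[-np.sin(t),0,np.cos(t)]])
    R=Rz(-q[0])@Ry(q[1]); e=R@[0,0,L1]; R2=R@Rz(p[3]*q[2])@Ry(q[3]); w=e+R2@[0,0,L2]; return e,w
best=None
for s in(1,-1):
    f=lambda x:np.concatenate([elbow(q,[*x,s])[1]-(np.array(p)+[0,0,x[2]]) for p,q in D])
    r=least_squares(f,[.45,.45,-.1]); print(s,r.x,r.cost,np.abs(r.fun).max())
    if best is None or r.cost<best[0]: best=(r.cost,r.x,s)
# wrist = shoulder + w ; a = Lt - h
x=best[1]; e,w=elbow(D[-1][1],[*x,best[2]]); print('elbow rel shoulder',e,'wrist',w)
b=np.array([.507,.2533]); d=(w-e); 
for t in np.linspace(0,1,11):
    P=e+t*d; print(round(t,1),P.round(3),np.linalg.norm(P[:2]-b).round(3))
E
```

```text
1 [ 0.8970684  -0.11748167  0.60272358] 0.1542249369141333 0.2073049512216526
-1 [ 0.53217435  0.41104864 -0.03137477] 0.0010171020122472728 0.024243264836460388
elbow rel shoulder [0.26211809 0.29242742 0.35915157] wrist [0.61672167 0.29764589 0.15132939]
0.0 [0.262 0.292 0.359] 0.248
0.1 [0.298 0.293 0.338] 0.213
0.2 [0.333 0.293 0.318] 0.179
0.3 [0.368 0.294 0.297] 0.144
0.4 [0.404 0.295 0.276] 0.111
0.5 [0.439 0.295 0.255] 0.079
0.6 [0.475 0.296 0.234] 0.053
0.7 [0.51  0.296 0.214] 0.043
0.8 [0.546 0.297 0.193] 0.058
0.9 [0.581 0.297 0.172] 0.086
1.0 [0.617 0.298 0.151] 0.118
```

>>> {"op": "step_arm", "data": {
  "increments": [
    [0.2,0,0.1,1,0,0,0],
    [0.2,0,0.1,1.5,0,0,0],
    [0.2,0,0,1.5,0,0,0],
    [0.2,0,0,1.5,0,0,0],
    [0.2,0,0,1.5,0,0,0],
    [0.2,0,0,1.5,0,0,0],
    [0.2,0,0,1,0,0,0],
    [0.2,0,0,0.5,0,0,0],
    [0.2,0,0,0,0,0,0],
    [0.2,0,0,0,0,0,0]
  ]
}}

```text
time: 8.83
eef_pos: [0.6177, 0.2911, 0.077]
eef_rot: [3.094, -0.545, 0.0]
wrist_force: [0.6, 0.2, -0.4]
finger_gap: 0.0277
```

```bash
python3 -c "
from h import *
im=read_camera('scene')[:,:,::-1]
cv2.imwrite('pics/s6.png',cv2.resize(im[0:250,80:400],None,fx=2.4,fy=2.4,interpolation=cv2.INTER_CUBIC))
go([.617,.293,.0185],-20)"
```

```text
t 8.88 pos [0.6181 0.2912 0.0776] yaw -20.0 tilt x,y of tool z [0.001  0.0003] F [ 0.8 -0.  -0.6] gap 0.0278 q [-0.81  0.94  0.62  1.55 -0.66  0.87 -0.3 ]
 delta cm tool [-0.16 -0.13  5.91]
 rot err deg tool [-0.04 -0.05  0.  ]  delta after turn cm [-0.16 -0.13  5.91]
```

View pics/s6.png

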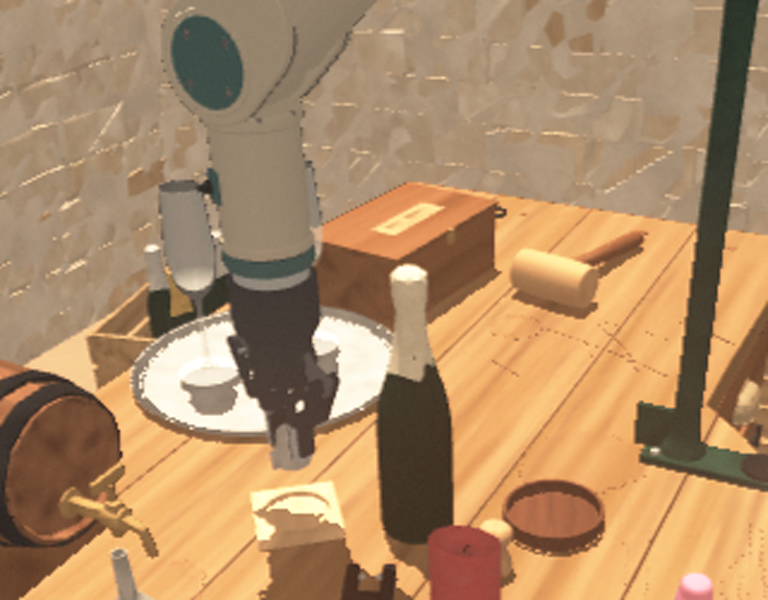

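>>> {"op": "step_arm", "data": {
  "increments": [
    [0.2,-0.1,-0.1,0.8,0,0,0],
    [0.2,0,0,1,0,0,0],
    [0.2,0,0,1,0,0,0],
    [0.2,0,0,1,0,0,0],
    [0.2,0,0,0.8,0,0,0],
    [0.2,0,0,0.5,0,0,0],
    [0.2,0,0,0.3,0,0,0],
    [0.2,0,0,0.2,0,0,0],
    [0.2,0,0,0.1,0,0,0],
    [0.2,0,0,0,0,0,0]
  ]
}}

```text
time: 9.72
eef_pos: [0.617, 0.2924, 0.02]
eef_rot: [-3.094, 0.545, 0.0]
wrist_force: [0.0, 0.7, -1.6]
finger_gap: 0.0276
```

```bash
python3 -c "
from h import *
im=read_camera('scene')[:,:,::-1]
cv2.imwrite('pics/s7.png',cv2.resize(im[100:250,130:330],None,fx=4,fy=4,interpolation=cv2.INTER_CUBIC))
go([.617,.293,.0185],-20)"
```

```text
t 9.77 pos [0.617  0.2925 0.0202] yaw -19.99 tilt x,y of tool z [0.0002 0.0003] F [-0.6 -0.6 -1. ] gap 0.0278 q [-0.79  1.01  0.57  1.56 -0.7   0.78 -0.27]
 delta cm tool [-0.02 -0.04  0.17]
 rot err deg tool [-0.02 -0.01  0.01]  delta after turn cm [-0.02 -0.04  0.17]
```

View pics/s7.png

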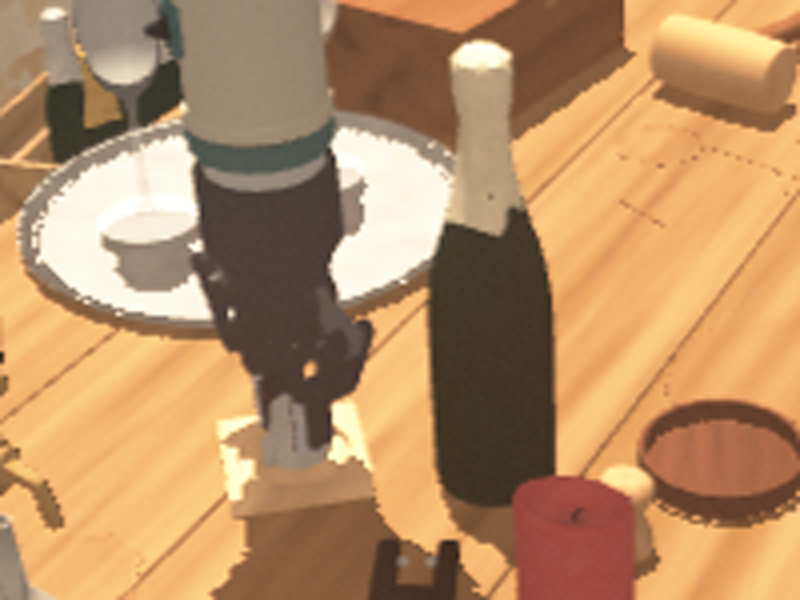

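Not yet in contact (force is about zero) and centred in the recess. I'll lower it 1 mm per row until contact shows.

>>> {"op": "step_arm", "data": {
  "increments": [
    [0.2,0,0,0.1,0,0,0],
    [0.2,0,0,0.05,0,0,0],
    [0.2,0,0,0.05,0,0,0],
    [0.2,0,0,0,0,0,0],
    [0.2,0,0,0,0,0,0],
    [0.2,0,0,0,0,0,0],
    [0.2,0,0,0,0,0,0],
    [0.2,0,0,0,0,0,0],
    [0.2,0,0,0,0,0,0],
    [0.2,0,0,0,0,0,0]
  ]
}}

```text
time: 10.6
eef_pos: [0.6169, 0.2926, 0.0183]
eef_rot: [-3.094, 0.545, 0.0]
wrist_force: [-1.6, 0.2, 6.2]
finger_gap: 0.0276
```

```bash
python3 -c "
from h import *
go([.617,.293,.0175],-20)"
```

```text
t 10.6 pos [0.6169 0.2926 0.0183] yaw -20.0 tilt x,y of tool z [-0.0001  0.0004] F [-1.6  0.2  6.2] gap 0.0276 q [-0.79  1.01  0.57  1.56 -0.71  0.78 -0.27]
 delta cm tool [-0.01 -0.04  0.08]
 rot err deg tool [-0.02  0.01  0.  ]  delta after turn cm [-0.01 -0.04  0.08]
```

>>> {"op": "step_arm", "data": {
  "increments": [
    [0.35,0,0,0,0,0,0],
    [0.45,0,0,0,0,0,0],
    [0.6,0,0,0,0,0,0],
    [0.65,0,0,0,0,0,0],
    [0.65,0,0,0,0,0,0],
    [0.65,0,0,-0.5,0,0,0],
    [0.65,0,0,-1,0,0,0],
    [0.65,0,0,-1.5,0,0,0],
    [0.65,0,0,-1.5,0,0,0],
    [0.65,0,0,-1.5,0,0,0]
  ]
}}

```text
time: 11.43
eef_pos: [0.6174, 0.2925, 0.0803]
eef_rot: [-3.093, 0.545, -0.002]
wrist_force: [0.4, 0.2, 0.1]
finger_gap: 0.0556
```

>>> {"op": "step_arm", "data": {
  "increments": [
    [0.65,0,0,-2,0,0,0],
    [0.65,0,0,-2,0,0,0],
    [0.65,0,0,-2,0,0,0],
    [0.65,0,0,-2,0,0,0],
    [0.65,0,0,-2,0,0,0],
    [0.65,0,0,0,0,0,0],
    [0.65,-1,-2,0,0,0,0],
    [0.65,-1,-2,0,0,0,0],
    [0.65,-1,-2,0,0,0,0],
    [0.65,0,0,0,0,0,0]
  ]
}}

```text
time: 12.27
eef_pos: [0.6071, 0.3662, 0.1781]
eef_rot: [-3.091, 0.533, 0.003]
wrist_force: [-0.0, 0.9, -0.8]
finger_gap: 0.0556
```

```bash
python3 -c "
from h import *
im=read_camera('scene')[:,:,::-1]
cv2.imwrite('pics/s8.png',cv2.resize(im[100:300,130:330],None,fx=3,fy=3,interpolation=cv2.INTER_CUBIC))
go([.395,.386,.2],-20)"
```

```text
t 12.32 pos [0.6078 0.3629 0.1781] yaw -19.69 tilt x,y of tool z [-0.0008  0.0023] F [ 0.5 -0.5 -0.3] gap 0.0556 q [-0.92  0.87  0.69  1.4  -0.59  1.09 -0.47]
 delta cm tool [-20.81   4.99  -2.17]
 rot err deg tool [-0.11  0.09  0.31]  delta after turn cm [-20.78   5.11  -2.19]
```

View pics/s8.png

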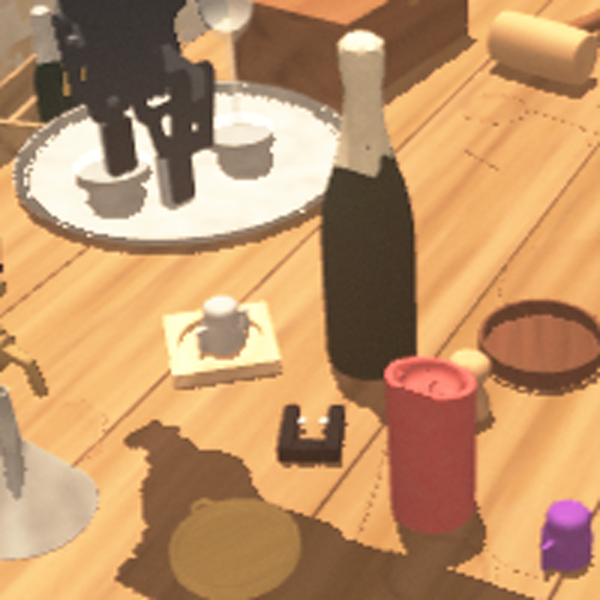

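```bash
python3 -c "
from h import *
print(onz('scene',273.7,226,.114),onz('top',242.3,227,.114))
print(onz('scene',208.7,281.7,.013),onz('scene',310.7,214.3,.018),onz('scene',250.3,115,.26),onz('scene',(435/3+130),(525/3+100),.0))
go([.395,.386,.17],-20)"
```

```text
[0.39465571 0.39244277 0.114     ] [0.39580746 0.38364991 0.114     ]
[0.48947809 0.47989665 0.013     ] [0.38964723 0.20534318 0.018     ] [0.50380176 0.26302187 0.26      ] [0.38917515 0.39955366 0.        ]
t 12.32 pos [0.6078 0.3629 0.1781] yaw -19.69 tilt x,y of tool z [-0.0008  0.0023] F [ 0.5 -0.5 -0.3] gap 0.0556 q [-0.92  0.87  0.69  1.4  -0.59  1.09 -0.47]
 delta cm tool [-20.81   5.     0.83]
 rot err deg tool [-0.11  0.09  0.31]  delta after turn cm [-20.78   5.11   0.81]
```

```bash
python3 -c "
from h import *
print(proj('scene',[.617,.2925,.044]),proj('scene',[.396,.385,.114]))
go([.396,.386,.17],-20)"
```

```text
[203.00818154 201.13184961] [274.73673527 223.56764523]
t 12.32 pos [0.6078 0.3629 0.1781] yaw -19.69 tilt x,y of tool z [-0.0008  0.0023] F [ 0.5 -0.5 -0.3] gap 0.0556 q [-0.92  0.87  0.69  1.4  -0.59  1.09 -0.47]
 delta cm tool [-20.71   4.96   0.83]
 rot err deg tool [-0.11  0.09  0.31]  delta after turn cm [-20.69   5.07   0.81]
```

>>> {"op": "step_arm", "data": {
  "increments": [
    [1,-1,0.2,0,0,0,0.3],
    [1,-2,0.5,0,0,0,0],
    [1,-2.2,0.5,0,0,0,0],
    [1,-2.2,0.5,0,0,0,0],
    [1,-2.2,0.5,0,0,0,0],
    [1,-2.2,0.5,0,0,0,0],
    [1,-2.2,0.5,0,0,0,0],
    [1,-2.2,0.5,0,0,0,0],
    [1,-2.2,0.5,0,0,0,0],
    [1,-2.2,0.5,0,0,0,0]
  ]
}}

```text
time: 13.15
eef_pos: [0.3991, 0.3851, 0.1786]
eef_rot: [-3.092, 0.556, -0.0]
wrist_force: [-0.4, 0.5, 0.2]
finger_gap: 0.0851
```

```bash
python3 -c "
from h import *
im=read_camera('scene')[:,:,::-1]
cv2.imwrite('pics/s9.png',cv2.resize(im[100:300,180:380],None,fx=3,fy=3,interpolation=cv2.INTER_CUBIC))
go([.396,.386,.17],-20)
p=bot.get_state()['eef_pos'];print((proj('scene',p)-[180,100])*3)"
```

```text
t 13.2 pos [0.3932 0.3864 0.1778] yaw -20.17 tilt x,y of tool z [-0.0071 -0.0002] F [-5.9 -1.  -1.5] gap 0.0855 q [-1.28  0.67  0.74  1.86 -0.59  0.85 -0.6 ]
 delta cm tool [ 0.28 -0.06  0.78]
 rot err deg tool [ 0.15  0.38 -0.17]  delta after turn cm [ 0.27 -0.06  0.78]
[287.1434078  286.08396421]
```

View pics/s9.png

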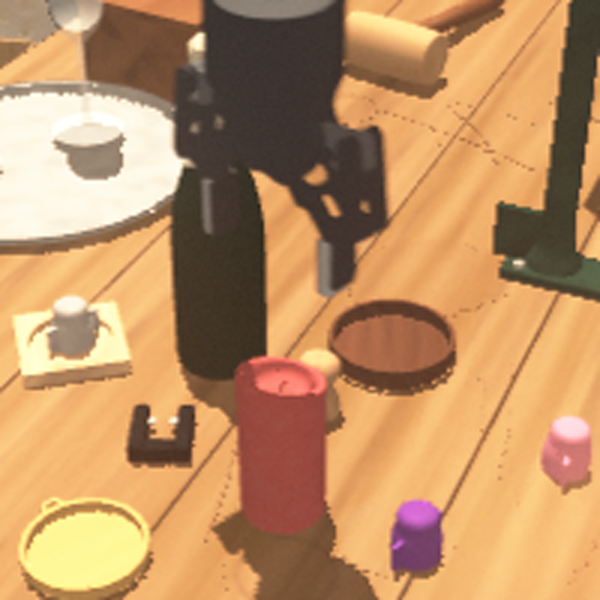

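>>> {"op": "step_arm", "data": {
  "increments": [
    [1,0,0,0.5,0,0,0],
    [1,0.2,0,1.2,0,0,0],
    [1,0,0,1.6,0,0,0],
    [1,0,0,1.6,0,0,0],
    [1,0,0,1.6,0,0,0],
    [1,0,0,1.6,0,0,0],
    [1,0,0,1.6,0,0,0],
    [1,0,0,1.2,0,0,0],
    [1,0,0,0.8,0,0,0],
    [1,0,0,0,0,0,0]
  ]
}}

```text
time: 14.03
eef_pos: [0.4016, 0.3843, 0.0592]
eef_rot: [3.09, -0.555, -0.002]
wrist_force: [0.2, -0.2, 0.5]
finger_gap: 0.0854
```

```bash
python3 -c "
from h import *
im=read_camera('scene')[:,:,::-1]
cv2.imwrite('pics/s10.png',cv2.resize(im[130:290,200:360],None,fx=3.5,fy=3.5,interpolation=cv2.INTER_CUBIC))
go([.396,.386,.06],-20)"
```

```text
t 14.08 pos [0.4019 0.3848 0.0602] yaw -20.37 tilt x,y of tool z [-0.0009 -0.0012] F [-1.2 -0.5  0.3] gap 0.0855 q [-1.17  0.83  0.57  1.92 -0.76  0.62 -0.46]
 delta cm tool [-0.6   0.09  0.02]
 rot err deg tool [ 0.08  0.02 -0.37]  delta after turn cm [-0.6   0.09  0.02]
```

View pics/s10.png

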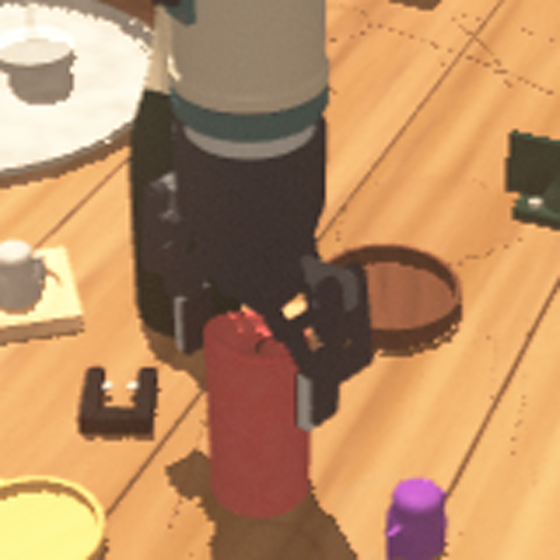

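>>> {"op": "step_arm", "data": {
  "increments": [
    [1,-0.3,0.05,0,0,0,0],
    [1,-0.3,0.05,0,0,0,0],
    [1,0,0,0,0,0,0],
    [0.5,0,0,0,0,0,0],
    [0.5,0,0,0,0,0,0],
    [0.5,0,0,0,0,0,0],
    [0.5,0,0,0,0,0,0],
    [0.5,0,0,0,0,0,0],
    [0.5,0,0,0,0,0,0],
    [0.5,0,0,0,0,0,0]
  ]
}}

```text
time: 14.92
eef_pos: [0.3962, 0.3871, 0.0617]
eef_rot: [-3.091, 0.554, -0.001]
wrist_force: [-0.5, -0.5, 5.8]
finger_gap: 0.0554
```

```bash
python3 -c "
from h import *
go([.396,.386,.06],-20)"
```

```text
t 14.92 pos [0.3962 0.3871 0.0617] yaw -20.3 tilt x,y of tool z [0.0008 0.0011] F [-0.5 -0.5  5.8] gap 0.0554 q [-1.18  0.82  0.57  1.93 -0.76  0.61 -0.46]
 delta cm tool [0.02 0.11 0.17]
 rot err deg tool [-0.07 -0.02 -0.3 ]  delta after turn cm [0.02 0.11 0.17]
```

>>> {"op": "step_arm", "data": {
  "increments": [
    [0.5,0,0,-0.4,0,0,0],
    [0.5,0,0,-0.8,0,0,0],
    [0.5,0,0,-0.8,0,0,0],
    [0.5,0,0,-0.8,0,0,0],
    [0.5,0,0,-0.8,0,0,0],
    [0.5,0,0,-0.4,0,0,0],
    [0.5,0.2,-0.5,0,0,0,0],
    [0.5,0.4,-0.8,0,0,0,0],
    [0.5,0.4,-0.8,0,0,0,0],
    [0.5,0.4,-0.8,0,0,0,0]
  ]
}}

```text
time: 15.75
eef_pos: [0.4195, 0.4102, 0.1006]
eef_rot: [-3.093, 0.553, 0.0]
wrist_force: [1.2, 0.4, -1.7]
finger_gap: 0.0555
```

>>> {"op": "step_arm", "data": {
  "increments": [
    [0.5,0.5,-1,0,0,0,0],
    [0.5,0.5,-1,0,0,0,0],
    [0.5,0.5,-1,0,0,0,0],
    [0.5,0.5,-1,0,0,0,0],
    [0.5,0.5,-1,0,0,0,0],
    [0.5,0.5,-1,0,0,0,0],
    [0.5,0.5,-1,0,0,0,0],
    [0.5,0.5,-1,0,0,0,0],
    [0.5,0.3,-0.5,0,0,0,0],
    [0.5,0,0,0,0,0,0]
  ]
}}

```text
time: 16.58
eef_pos: [0.4897, 0.4749, 0.1002]
eef_rot: [-3.093, 0.552, -0.001]
wrist_force: [1.0, 0.3, -2.0]
finger_gap: 0.0554
```

>>> {"op": "step_arm", "data": {
  "increments": [
    [0.5,0,0,0,0,0,0],
    [0.5,0,0,0,0,0,0],
    [0.5,0,0,0,0,0,0],
    [0.5,0,0,0,0,0,0],
    [0.5,0,0,0,0,0,0],
    [0.5,0,0,0,0,0,0],
    [0.5,0,0,0,0,0,0],
    [0.5,0,0,0,0,0,0],
    [0.5,0,0,0,0,0,0],
    [0.5,0,0,0,0,0,0]
  ]
}}

```text
time: 17.42
eef_pos: [0.4885, 0.474, 0.101]
eef_rot: [-3.092, 0.553, 0.001]
wrist_force: [0.7, -0.5, -2.7]
finger_gap: 0.0555
```

```bash
python3 -c "
from h import *
im=read_camera('scene')[:,:,::-1]
cv2.imwrite('pics/s11.png',cv2.resize(im[110:310,140:340],None,fx=3,fy=3,interpolation=cv2.INTER_CUBIC))
cv2.imwrite('pics/t11.png',read_camera('top')[:,:,::-1])
go([.49,.478,.067],-20)"
```

```text
t 17.52 pos [0.4885 0.474  0.101 ] yaw -20.29 tilt x,y of tool z [-0.0004  0.    ] F [ 0.5  1.3 -2.8] gap 0.0554 q [-1.16  0.92  0.66  1.54 -0.66  0.92 -0.63]
 delta cm tool [ 0.   -0.43  3.4 ]
 rot err deg tool [ 0.01  0.02 -0.29]  delta after turn cm [ 0.   -0.43  3.4 ]
```

View pics/s11.png

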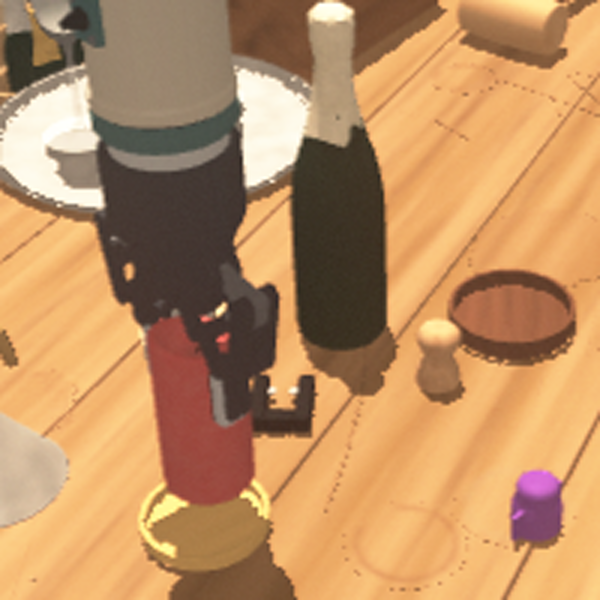

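View pics/t11.png

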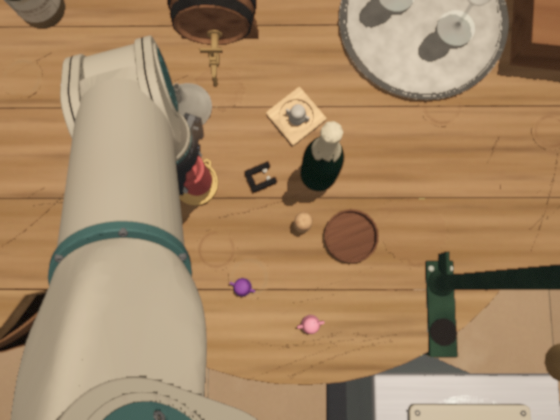

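```bash
python3 -c "
from h import *
for z in (0.04,.1,.15): print(z,((proj('scene',[.4885,.474,z])-[140,110])*3).round(1))
print('funnel',onz('top',187,107,0))
im=cv2.imread('pics/s11.png');hsv=cv2.cvtColor(im,cv2.COLOR_BGR2HSV)
m=cv2.inRange(hsv,(0,110,60),(6,255,255))|cv2.inRange(hsv,(174,110,60),(180,255,255))
for r in range(330,510,15):
    x=np.nonzero(m[r,130:275])[0]+130; print(r,x.min() if len(x) else 0,x.max() if len(x) else 0)
"
```

```text
0.04 [208.6 477.9]
0.1 [199.8 403.2]
0.15 [191.8 335.8]
funnel [0.63848132 0.49971057 0.        ]
330 149 186
345 147 229
360 150 206
375 153 208
390 154 209
405 156 211
420 159 253
435 160 251
450 162 252
465 164 253
480 167 249
495 178 237
```

>>> {"op": "step_arm", "data": {
  "increments": [
    [0.5,0,-0.2,0,0,0,0],
    [0.5,0,-0.2,0.3,0,0,0],
    [0.5,0,0,0.6,0,0,0],
    [0.5,0,0,0.6,0,0,0],
    [0.5,0,0,0.5,0,0,0],
    [0.5,0,0,0.4,0,0,0],
    [0.5,0,0,0.3,0,0,0],
    [0.5,0,0,0.2,0,0,0],
    [0.5,0,0,0.2,0,0,0],
    [0.5,0,0,0,0,0,0]
  ]
}}

```text
time: 18.35
eef_pos: [0.4898, 0.4776, 0.0696]
eef_rot: [3.092, -0.554, -0.001]
wrist_force: [-0.2, -0.1, -3.3]
finger_gap: 0.0557
```

```bash
python3 -c "
from h import *
im=read_camera('scene')[:,:,::-1]
cv2.imwrite('pics/s12.png',cv2.resize(im[160:310,140:290],None,fx=4,fy=4,interpolation=cv2.INTER_CUBIC))
go([.49,.478,.067],-20)"
```

```text
t 18.4 pos [0.4899 0.4777 0.0699] yaw -20.3 tilt x,y of tool z [-0.0004 -0.    ] F [-0.1 -0.7 -2.5] gap 0.0557 q [-1.15  0.96  0.64  1.54 -0.69  0.87 -0.61]
 delta cm tool [-0.   -0.03  0.29]
 rot err deg tool [ 0.01  0.02 -0.3 ]  delta after turn cm [-0.   -0.03  0.29]
```

View pics/s12.png

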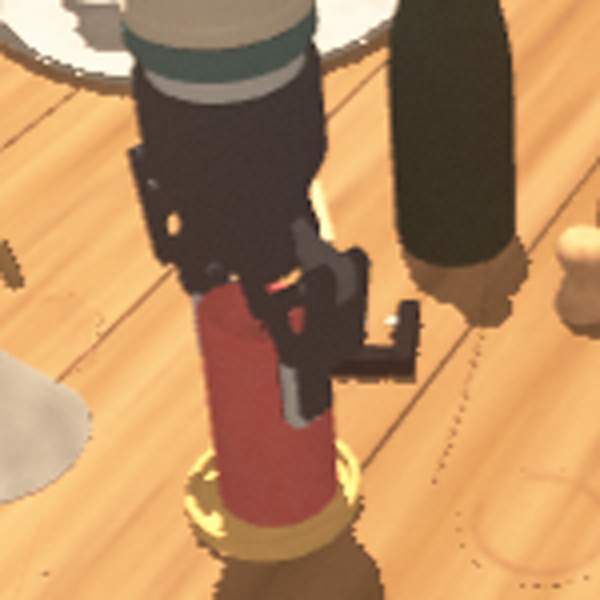

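>>> {"op": "step_arm", "data": {
  "increments": [
    [0.5,0,0,0.1,0,0,0],
    [0.5,0,0,0.1,0,0,0],
    [0.5,0,0,0.1,0,0,0],
    [0.5,0,0,0.05,0,0,0],
    [0.5,0,0,0,0,0,0],
    [0.5,0,0,0,0,0,0],
    [0.5,0,0,0,0,0,0],
    [0.5,0,0,0,0,0,0],
    [0.5,0,0,0,0,0,0],
    [0.5,0,0,0,0,0,0]
  ]
}}

```text
time: 19.23
eef_pos: [0.49, 0.4779, 0.0668]
eef_rot: [-3.092, 0.553, 0.0]
wrist_force: [-0.3, -0.9, 2.3]
finger_gap: 0.0554
```

>>> {"op": "step_arm", "data": {
  "increments": [
    [0.7,0,0,0,0,0,0],
    [0.8,0,0,0,0,0,0],
    [1,0,0,0,0,0,0],
    [1,0,0,0,0,0,0],
    [1,0,0,0,0,0,0],
    [1,0,0,0,0,0,0],
    [1,0,0,-0.5,0,0,0],
    [1,0,0,-1,0,0,0],
    [1,0,0,-1.5,0,0,0],
    [1,0,0,-2,0,0,0]
  ]
}}

```text
time: 20.07
eef_pos: [0.4896, 0.4774, 0.1172]
eef_rot: [3.091, -0.554, -0.002]
wrist_force: [0.2, 0.9, -0.1]
finger_gap: 0.0854
```

>>> {"op": "step_arm", "data": {
  "increments": [
    [1,0,0,-2,0,0,0],
    [1,0,0,-2,0,0,0],
    [1,0,0,-2,0,0,0],
    [1,0,0,-2.5,0,0,0],
    [1,0,0,-2.5,0,0,0],
    [1,0,0,-2.5,0,0,0],
    [1,0,0,-2.5,0,0,0],
    [1,0,0,-2.5,0,0,0],
    [1,0,0,-2,0,0,0],
    [1,0,0,-1,0,0,0]
  ]
}}

```text
time: 20.9
eef_pos: [0.4913, 0.4777, 0.3365]
eef_rot: [-3.088, 0.553, -0.006]
wrist_force: [1.2, 0.1, 1.2]
finger_gap: 0.0854
```

```bash
python3 -c "
from h import *
im=read_camera('scene')[:,:,::-1]
cv2.imwrite('pics/s13.png',cv2.resize(im[100:300,130:330],None,fx=3,fy=3,interpolation=cv2.INTER_CUBIC))
cv2.imwrite('pics/t13.png',read_camera('top')[:,:,::-1])
go([.507,.2533,.31],-20)"
```

```text
t 21.0 pos [0.491  0.4778 0.3346] yaw -20.31 tilt x,y of tool z [0.0034 0.0032] F [ 0.5 -0.4  0. ] gap 0.0853 q [-1.2   0.71  0.8   1.28 -0.5   1.35 -0.78]
 delta cm tool [ 9.28 20.51  2.4 ]
 rot err deg tool [-0.24 -0.12 -0.31]  delta after turn cm [ 9.18 20.55  2.46]
```

View pics/s13.png

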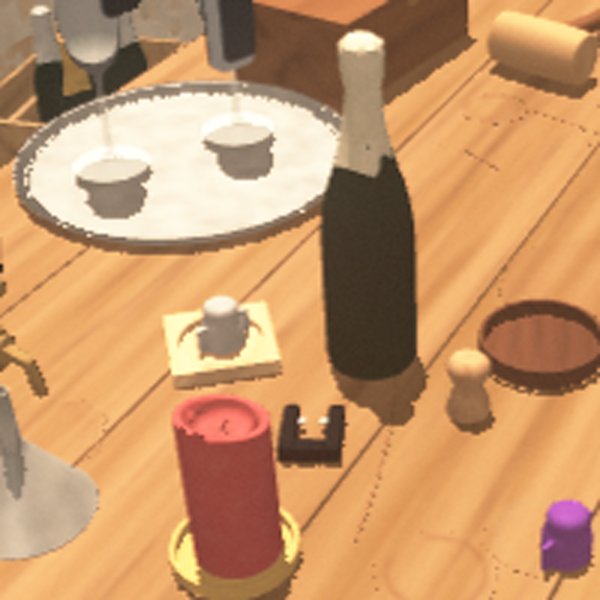

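View pics/t13.png

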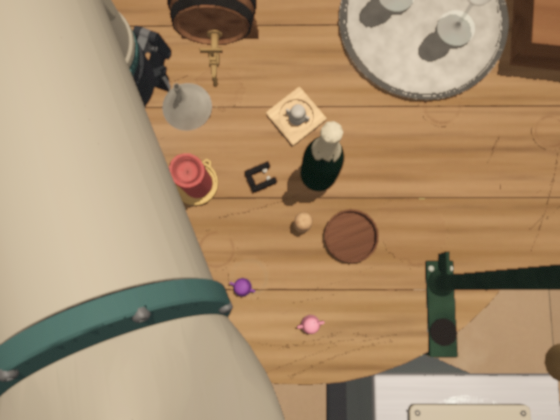

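>>> {"op": "step_arm", "data": {
  "increments": [
    [1,0.4,1,0,0,0,0],
    [1,0.8,1.8,0,0,0,0],
    [1,0.9,2,0,0,0,0],
    [1,0.9,2,0,0,0,0],
    [1,0.9,2,0,0,0,0],
    [1,0.9,2,0,0,0,0],
    [1,0.9,2,0,0,0,0],
    [1,0.9,2,0,0,0,0],
    [1,0.9,2,0,0,0,0],
    [1,0.9,2,0,0,0,0]
  ]
}}

```text
time: 21.83
eef_pos: [0.5021, 0.27, 0.3297]
eef_rot: [3.09, -0.554, -0.005]
wrist_force: [0.5, 0.8, -0.6]
finger_gap: 0.0856
```

>>> {"op": "step_arm", "data": {
  "increments": [
    [1,0.5,1,0,0,0,0.3],
    [1,0.2,0.6,0,0,0,0],
    [1,0,0,0,0,0,0],
    [1,0,0,0,0,0,0],
    [1,0,0,0,0,0,0],
    [1,0,0,0,0,0,0],
    [1,0,0,0,0,0,0],
    [1,0,0,0,0,0,0],
    [1,0,0,0,0,0,0],
    [1,0,0,0,0,0,0]
  ]
}}

```text
time: 22.67
eef_pos: [0.5045, 0.2551, 0.3314]
eef_rot: [3.091, -0.561, -0.0]
wrist_force: [1.1, -0.5, -0.5]
finger_gap: 0.0856
```

```bash
python3 -c "
from h import *
im=read_camera('scene')[:,:,::-1]
cv2.imwrite('pics/s14.png',cv2.resize(im[30:250,150:350],None,fx=2.7,fy=2.7,interpolation=cv2.INTER_CUBIC))
go([.507,.2545,.207],-20)
p=bot.get_state()['eef_pos'];print((proj('scene',p)-[150,30])*2.7)"
```

```text
t 22.72 pos [0.5045 0.2549 0.3314] yaw -20.59 tilt x,y of tool z [-0.0003 -0.    ] F [-0.1 -0.1  0.4] gap 0.0855 q [-1.04  0.52  0.84  1.63 -0.41  1.18 -0.46]
 delta cm tool [ 0.25 -0.05 12.44]
 rot err deg tool [ 0.01  0.02 -0.59]  delta after turn cm [ 0.25 -0.04 12.44]
[271.64201363 128.04344377]
```

View pics/s14.png

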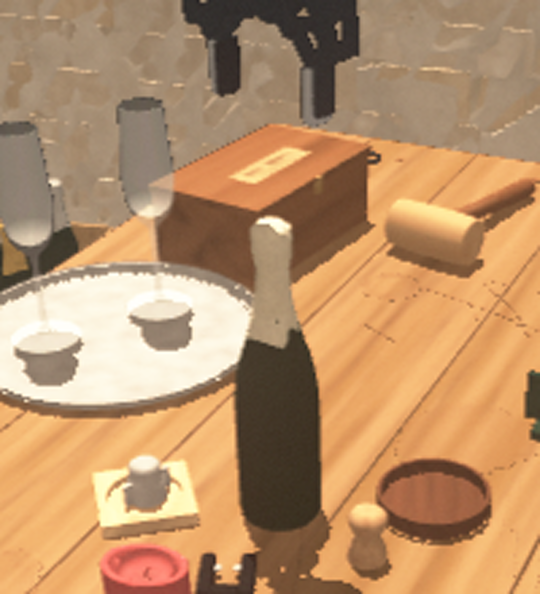

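>>> {"op": "step_arm", "data": {
  "increments": [
    [1,0.1,0,0.6,0,0,0],
    [1,0.1,0,1.2,0,0,0],
    [1,0,0,1.5,0,0,0],
    [1,0,0,1.6,0,0,0],
    [1,0,0,1.6,0,0,0],
    [1,0,0,1.6,0,0,0],
    [1,0,0,1.5,0,0,0],
    [1,0,0,1.3,0,0,0],
    [1,0,0,0.9,0,0,0],
    [1,0,0,0.4,0,0,0]
  ]
}}

```text
time: 23.55
eef_pos: [0.5056, 0.2539, 0.2079]
eef_rot: [3.089, -0.562, -0.003]
wrist_force: [-0.4, 0.1, -0.2]
finger_gap: 0.0856
```

```bash
python3 -c "
from h import *
im=read_camera('scene')[:,:,::-1]
cv2.imwrite('pics/s15.png',cv2.resize(im[40:240,180:330],None,fx=3,fy=3,interpolation=cv2.INTER_CUBIC))
go([.507,.2545,.207],-20)
p=bot.get_state()['eef_pos'];print((proj('scene',p)-[180,40])*3)"
```

```text
t 23.6 pos [0.5057 0.2539 0.2079] yaw -20.6 tilt x,y of tool z [-0.0022 -0.0012] F [-0.6  0.1 -1.1] gap 0.0856 q [-0.98  0.64  0.75  1.79 -0.54  0.92 -0.35]
 delta cm tool [ 0.1  -0.1   0.09]
 rot err deg tool [ 0.11  0.1  -0.6 ]  delta after turn cm [ 0.1  -0.1   0.09]
[217.32373061 291.79682129]
```

View pics/s15.png

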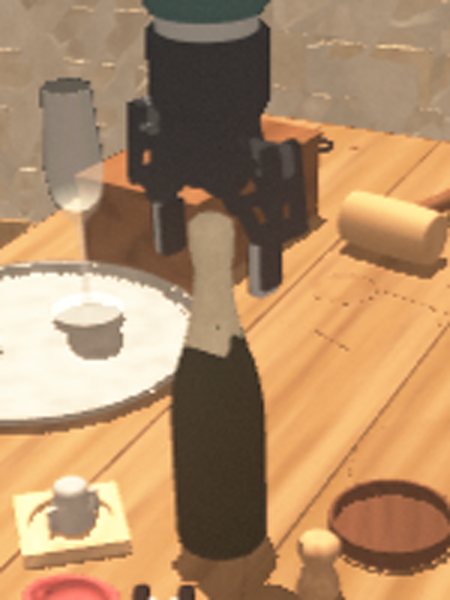

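>>> {"op": "step_arm", "data": {
  "increments": [
    [0.85,0.1,0,0,0,0,0],
    [0.7,0,0,0,0,0,0],
    [0.6,0,0,0,0,0,0],
    [0.52,0,0,0,0,0,0],
    [0.46,0,0,0,0,0,0],
    [0.42,0,0,0,0,0,0],
    [0.38,0,0,0,0,0,0],
    [0.34,0,0,0,0,0,0],
    [0.3,0,0,0,0,0,0],
    [0.2,0,0,0,0,0,0]
  ]
}}

```text
time: 24.43
eef_pos: [0.5081, 0.2539, 0.2103]
eef_rot: [-3.09, 0.562, -0.002]
wrist_force: [-0.2, -0.8, 4.3]
finger_gap: 0.0333
```

>>> {"op": "step_arm", "data": {
  "increments": [
    [0.1,0,0,0,0,0,0],
    [0.1,0,0,0,0,0,0],
    [0.1,0,0,0,0,0,0],
    [0.1,0,0,0,0,0,0],
    [0.1,0,0,0,0,0,0],
    [0.1,0,0,0,0,0,0],
    [0.1,0,0,0,0,0,0],
    [0.1,0,0,0,0,0,0],
    [0.1,0,0,0,0,0,0],
    [0.1,0,0,0,0,0,0]
  ]
}}

```text
time: 25.27
eef_pos: [0.5081, 0.2538, 0.2103]
eef_rot: [-3.09, 0.562, -0.002]
wrist_force: [1.1, -0.2, 6.0]
finger_gap: 0.0332
```

```bash
python3 -c "
from h import *
im=read_camera('scene')[:,:,::-1]
cv2.imwrite('pics/s16.png',cv2.resize(im[40:240,180:330],None,fx=3,fy=3,interpolation=cv2.INTER_CUBIC))
go([.507,.2545,.207],-20)"
```

```text
t 25.32 pos [0.5081 0.2539 0.2102] yaw -20.6 tilt x,y of tool z [0.0013 0.0008] F [ 1.1 -0.1  5.7] gap 0.0333 q [-0.97  0.64  0.75  1.79 -0.54  0.92 -0.35]
 delta cm tool [-0.12 -0.02  0.32]
 rot err deg tool [-0.07 -0.05 -0.6 ]  delta after turn cm [-0.12 -0.02  0.32]
```

View pics/s16.png

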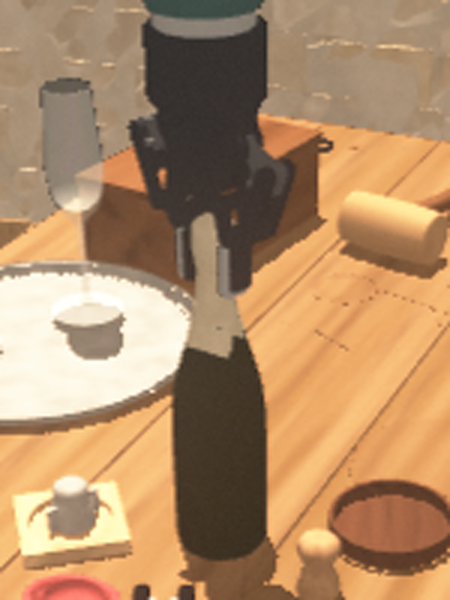

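>>> {"op": "step_arm", "data": {
  "increments": [
    [0.1,0,0,-0.1,0,0,0],
    [0.1,0,0,-0.2,0,0,0],
    [0.1,0,0,-0.4,0,0,0],
    [0.1,0,0,-0.6,0,0,0],
    [0.1,0,0,-0.8,0,0,0],
    [0.1,0,0,-0.8,0,0,0],
    [0.1,0,0,-0.8,0,0,0],
    [0.1,0,0,-0.7,0,0,0],
    [0.1,0,0,-0.6,0,0,0],
    [0.1,0,0,-0.4,0,0,0]
  ]
}}

```text
time: 26.15
eef_pos: [0.5076, 0.2539, 0.2645]
eef_rot: [-3.09, 0.561, -0.001]
wrist_force: [-0.2, 0.4, -5.2]
finger_gap: 0.0334
```

>>> {"op": "step_arm", "data": {
  "increments": [
    [0.1,0,0,-0.2,0,0,0],
    [0.1,0,0,-0.1,0,0,0],
    [0.1,0,0,0,0,0,0],
    [0.1,0,0,0,0,0,0],
    [0.1,0,0,0,0,0,0],
    [0.1,0,0,0,0,0,0],
    [0.1,0,0,0,0,0,0],
    [0.1,0,0,0,0,0,0],
    [0.1,0,0,0,0,0,0],
    [0.1,0,0,0,0,0,0]
  ]
}}

```text
time: 26.98
eef_pos: [0.5073, 0.2538, 0.2664]
eef_rot: [3.091, -0.562, -0.001]
wrist_force: [-0.2, -1.3, -5.4]
finger_gap: 0.0331
```

```bash
python3 -c "
from h import *
im=read_camera('scene')[:,:,::-1]
cv2.imwrite('pics/s17.png',cv2.resize(im[20:260,170:350],None,fx=2.5,fy=2.5,interpolation=cv2.INTER_CUBIC))
go([.3915,.198,.265],-20)"
```

```text
t 27.03 pos [0.5073 0.2538 0.2664] yaw -20.6 tilt x,y of tool z [-0.0004  0.0001] F [-0.2  0.7 -5.6] gap 0.0333 q [-1.01  0.58  0.8   1.72 -0.47  1.04 -0.4 ]
 delta cm tool [-8.88  9.3   0.15]
 rot err deg tool [ 0.    0.02 -0.6 ]  delta after turn cm [-8.97  9.2   0.14]
```

View pics/s17.png

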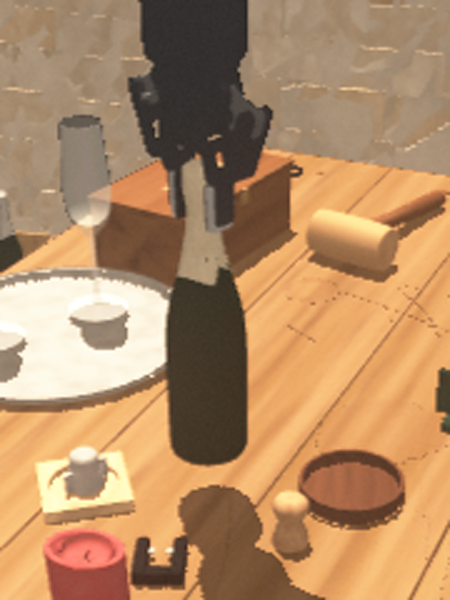

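>>> {"op": "step_arm", "data": {
  "increments": [
    [0.1,-0.1,0.1,0,0,0,0],
    [0.1,-0.2,0.2,0,0,0,0],
    [0.1,-0.3,0.3,0,0,0,0],
    [0.1,-0.4,0.4,0,0,0,0],
    [0.1,-0.45,0.47,0,0,0,0],
    [0.1,-0.45,0.47,0,0,0,0],
    [0.1,-0.45,0.47,0,0,0,0],
    [0.1,-0.45,0.47,0,0,0,0],
    [0.1,-0.45,0.47,0,0,0,0],
    [0.1,-0.45,0.47,0,0,0,0]
  ]
}}

```text
time: 27.87
eef_pos: [0.4586, 0.2308, 0.2665]
eef_rot: [-3.091, 0.562, 0.001]
wrist_force: [0.2, 0.1, -5.8]
finger_gap: 0.0333
```

>>> {"op": "step_arm", "data": {
  "increments": [
    [0.1,-0.45,0.47,0,0,0,0],
    [0.1,-0.45,0.47,0,0,0,0],
    [0.1,-0.45,0.47,0,0,0,0],
    [0.1,-0.45,0.47,0,0,0,0],
    [0.1,-0.45,0.47,0,0,0,0],
    [0.1,-0.45,0.47,0,0,0,0],
    [0.1,-0.45,0.47,0,0,0,0],
    [0.1,-0.45,0.47,0,0,0,0],
    [0.1,-0.45,0.47,0,0,0,0],
    [0.1,-0.4,0.42,0,0,0,0]
  ]
}}

```text
time: 28.7
eef_pos: [0.4006, 0.2028, 0.2665]
eef_rot: [-3.091, 0.562, 0.001]
wrist_force: [0.6, 0.4, -4.9]
finger_gap: 0.0334
```

>>> {"op": "step_arm", "data": {
  "increments": [
    [0.1,-0.3,0.35,0,0,0,0],
    [0.1,-0.2,0.25,0,0,0,0],
    [0.1,-0.1,0.1,0,0,0,0],
    [0.1,-0.1,0.1,0,0,0,0],
    [0.1,0,0,0,0,0,0],
    [0.1,0,0,0,0,0,0],
    [0.1,0,0,0,0,0,0],
    [0.1,0,0,0,0,0,0],
    [0.1,0,0,0,0,0,0],
    [0.1,0,0,0,0,0,0]
  ]
}}

```text
time: 29.53
eef_pos: [0.392, 0.1981, 0.2664]
eef_rot: [3.091, -0.562, -0.0]
wrist_force: [0.1, 0.0, -5.0]
finger_gap: 0.033
```

```bash
python3 -c "
from h import *
im=read_camera('scene')[:,:,::-1]
cv2.imwrite('pics/s18.png',cv2.resize(im[20:260,200:410],None,fx=2.5,fy=2.5,interpolation=cv2.INTER_CUBIC))
cv2.imwrite('pics/t18.png',read_camera('top')[:,:,::-1])
go([.3915,.198,.2165],-20)
p=bot.get_state()['eef_pos']
for z in(.06,.2,.3):print(((proj('scene',[*p[:2],z])-[200,20])*2.5).round(1))"
```

```text
t 29.63 pos [0.3919 0.1981 0.2665] yaw -20.6 tilt x,y of tool z [-0.0003 -0.    ] F [-0.7 -0.3 -4.6] gap 0.033 q [-1.17  0.39  0.88  2.04 -0.38  0.88 -0.44]
 delta cm tool [-0.03  0.03  5.  ]
 rot err deg tool [ 0.01  0.02 -0.6 ]  delta after turn cm [-0.03  0.03  5.  ]
[279.3 442.5]
[286.8 299.9]
[293.1 181.6]
```

View pics/s18.png

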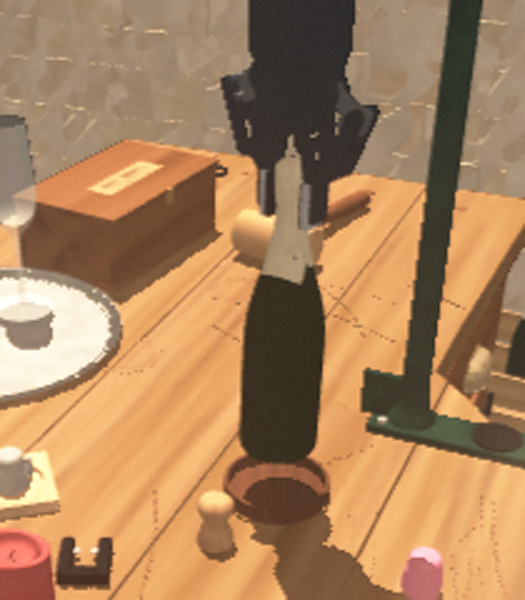

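View pics/t18.png

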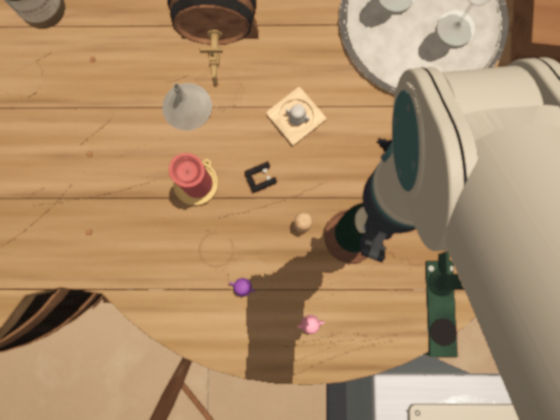

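>>> {"op": "step_arm", "data": {
  "increments": [
    [0.1,0,0,0.1,0,0,0],
    [0.1,0,0,0.3,0,0,0],
    [0.1,0,0,0.5,0,0,0],
    [0.1,0,0,0.6,0,0,0],
    [0.1,0,0,0.6,0,0,0],
    [0.1,0,0,0.5,0,0,0],
    [0.1,0,0,0.4,0,0,0],
    [0.1,0,0,0.2,0,0,0],
    [0.1,0,0,0,0,0,0],
    [0.1,0,0,0,0,0,0]
  ]
}}

```text
time: 30.47
eef_pos: [0.392, 0.1981, 0.2344]
eef_rot: [3.091, -0.562, -0.0]
wrist_force: [0.3, -0.7, -4.8]
finger_gap: 0.0331
```

```bash
python3 -c "
from h import *
im=read_camera('scene')[:,:,::-1]
cv2.imwrite('pics/s19.png',cv2.resize(im[20:260,200:410],None,fx=2.5,fy=2.5,interpolation=cv2.INTER_CUBIC))
go([.3915,.198,.2165],-20)"
```

```text
t 30.52 pos [0.3921 0.1981 0.2346] yaw -20.6 tilt x,y of tool z [-0.      0.0001] F [ 0.4 -0.8 -4.6] gap 0.0335 q [-1.13  0.43  0.83  2.09 -0.44  0.81 -0.38]
 delta cm tool [-0.05  0.03  1.81]
 rot err deg tool [-0.01  0.   -0.6 ]  delta after turn cm [-0.05  0.03  1.81]
```

View pics/s19.png

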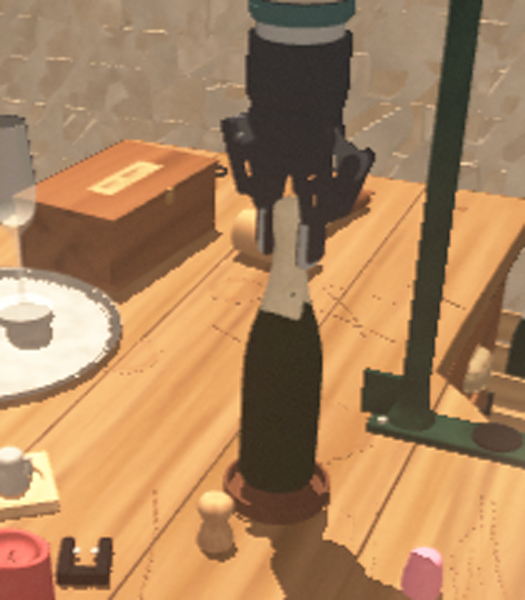

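>>> {"op": "step_arm", "data": {
  "increments": [
    [0.1,0.1,0,0.1,0,0,0],
    [0.1,0,0,0.2,0,0,0],
    [0.1,0,0,0.3,0,0,0],
    [0.1,0,0,0.3,0,0,0],
    [0.1,0,0,0.25,0,0,0],
    [0.1,0,0,0.2,0,0,0],
    [0.1,0,0,0.15,0,0,0],
    [0.1,0,0,0.1,0,0,0],
    [0.1,0,0,0,0,0,0],
    [0.1,0,0,0,0,0,0]
  ]
}}

```text
time: 31.35
eef_pos: [0.3928, 0.1978, 0.2185]
eef_rot: [3.091, -0.562, -0.001]
wrist_force: [0.3, 0.8, -4.6]
finger_gap: 0.0332
```

```bash
python3 -c "
from h import *
im=read_camera('scene')[:,:,::-1]
cv2.imwrite('pics/s20.png',cv2.resize(im[100:250,250:370],None,fx=4,fy=4,interpolation=cv2.INTER_CUBIC))
go([.3915,.198,.2165],-20)"
```

```text
t 31.4 pos [0.3929 0.1978 0.2185] yaw -20.6 tilt x,y of tool z [-0.0002  0.0001] F [ 0.1 -0.4 -4.9] gap 0.0332 q [-1.1   0.46  0.81  2.1  -0.48  0.77 -0.35]
 delta cm tool [-0.14  0.03  0.2 ]
 rot err deg tool [-0.    0.01 -0.6 ]  delta after turn cm [-0.14  0.03  0.2 ]
```

View pics/s20.png

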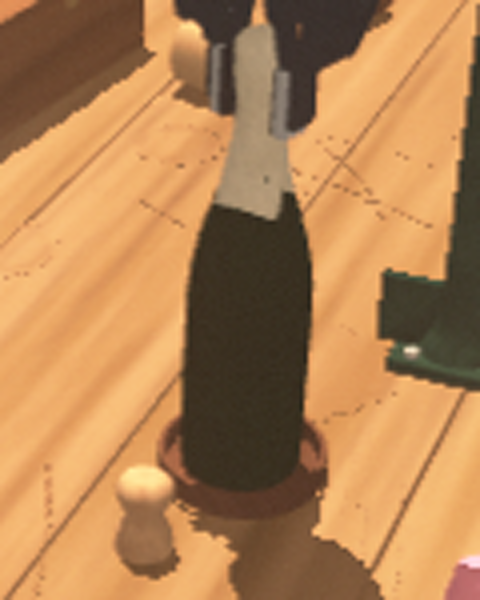

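Bottle foot is inside the coaster wall, at about (310,217) full-picture pixels, with a gap on both sides. Force is still just the weight, so I'll lower the last 2–3 mm.

>>> {"op": "step_arm", "data": {
  "increments": [
    [0.1,0,0,0.1,0,0,0],
    [0.1,0,0,0.05,0,0,0],
    [0.1,0,0,0.05,0,0,0],
    [0.1,0,0,0.05,0,0,0],
    [0.1,0,0,0,0,0,0],
    [0.1,0,0,0,0,0,0],
    [0.1,0,0,0,0,0,0],
    [0.1,0,0,0,0,0,0],
    [0.1,0,0,0,0,0,0],
    [0.1,0,0,0,0,0,0]
  ]
}}

```text
time: 32.23
eef_pos: [0.3932, 0.1979, 0.2163]
eef_rot: [-3.09, 0.562, -0.001]
wrist_force: [-0.2, -0.1, 4.1]
finger_gap: 0.0333
```

>>> {"op": "step_arm", "data": {
  "increments": [
    [0.38,0,0,0,0,0,0],
    [0.42,0,0,0,0,0,0],
    [0.46,0,0,0,0,0,0],
    [0.52,0,0,0,0,0,0],
    [0.6,0,0,0,0,0,0],
    [0.7,0,0,0,0,0,0],
    [0.85,0,0,0,0,0,0],
    [1,0,0,0,0,0,0],
    [1,0,0,0,0,0,0],
    [1,0,0,0,0,0,0]
  ]
}}

```text
time: 33.07
eef_pos: [0.3928, 0.1978, 0.216]
eef_rot: [3.091, -0.562, -0.001]
wrist_force: [-0.0, -0.1, 0.5]
finger_gap: 0.0855
```

```bash
python3 -c "
from h import *
im=read_camera('scene')[:,:,::-1]
cv2.imwrite('pics/s21.png',cv2.resize(im[50:250,250:370],None,fx=3,fy=3,interpolation=cv2.INTER_CUBIC))
go([.3915,.198,.2165],-20)"
```

```text
t 33.12 pos [0.3928 0.1978 0.216 ] yaw -20.59 tilt x,y of tool z [-0.0003  0.0001] F [ 0.2 -0.6 -0.7] gap 0.0856 q [-1.1   0.46  0.8   2.11 -0.48  0.76 -0.35]
 delta cm tool [-0.13  0.03 -0.05]
 rot err deg tool [ 0.    0.02 -0.59]  delta after turn cm [-0.13  0.03 -0.05]
```

View pics/s21.png

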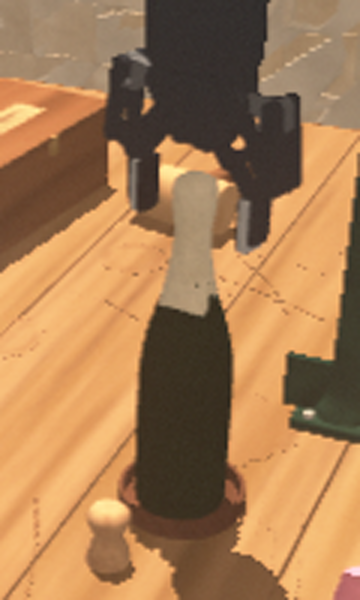

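Released and clear. I'll raise 11 cm, then back off to the left.

>>> {"op": "step_arm", "data": {
  "increments": [
    [1,0,0,-0.4,0,0,0],
    [1,0,0,-0.8,0,0,0],
    [1,0,0,-1.2,0,0,0],
    [1,0,0,-1.4,0,0,0],
    [1,0,0,-1.5,0,0,0],
    [1,0,0,-1.5,0,0,0],
    [1,0,0,-1.5,0,0,0],
    [1,0,0,-1.3,0,0,0],
    [1,0,0,-1,0,0,0],
    [1,0,0,-0.4,0,0,0]
  ]
}}

```text
time: 33.95
eef_pos: [0.3936, 0.1979, 0.3277]
eef_rot: [-3.089, 0.561, -0.002]
wrist_force: [-0.5, 0.8, 0.4]
finger_gap: 0.0849
```

>>> {"op": "step_arm", "data": {
  "increments": [
    [1,0,-0.6,0,0,0,0],
    [1,0,-1.2,0,0,0,0],
    [1,0,-1.5,0,0,0,0],
    [1,0,-1.5,0,0,0,0],
    [1,0,-1.5,0,0,0,0],
    [1,0,-1.5,0,0,0,0],
    [1,0,-1.5,0,0,0,0],
    [1,0,-1.5,0,0,0,0],
    [1,0,-1.5,0,0,0,0],
    [1,0,-1.5,0,0,0,0]
  ]
}}

```text
time: 34.78
eef_pos: [0.4412, 0.3288, 0.3244]
eef_rot: [3.09, -0.56, -0.003]
wrist_force: [-0.4, -0.1, -0.4]
finger_gap: 0.0856
```

>>> {"op": "step_arm", "data": {
  "increments": [
    [1,0,-1.5,0,0,0,0],
    [1,0,-1.5,0,0,0,0],
    [1,0,-1.5,0,0,0,0],
    [1,0,-1.5,0,0,0,0],
    [1,0,-1.5,0,0,0,0],
    [1,0,-1,0,0,0,0],
    [1,0,-0.5,0,0,0,0],
    [1,0,0,0,0,0,0],
    [1,0,0,0,0,0,0],
    [1,0,0,0,0,0,0]
  ]
}}

```text
time: 35.62
eef_pos: [0.4729, 0.4105, 0.3255]
eef_rot: [3.09, -0.563, -0.001]
wrist_force: [-0.3, 0.3, -0.0]
finger_gap: 0.0854
```

```bash
python3 -c "
from h import *
cv2.imwrite('pics/s22.png',read_camera('scene')[:,:,::-1])
cv2.imwrite('pics/t22.png',read_camera('top')[:,:,::-1])
go(None)"
```

```text
t 35.72 pos [0.473  0.4106 0.326 ] yaw -20.65 tilt x,y of tool z [-0.0006  0.    ] F [-0.2  1.2  0.6] gap 0.0854 q [-1.22  0.63  0.83  1.47 -0.47  1.25 -0.7 ]
```

View pics/s22.png

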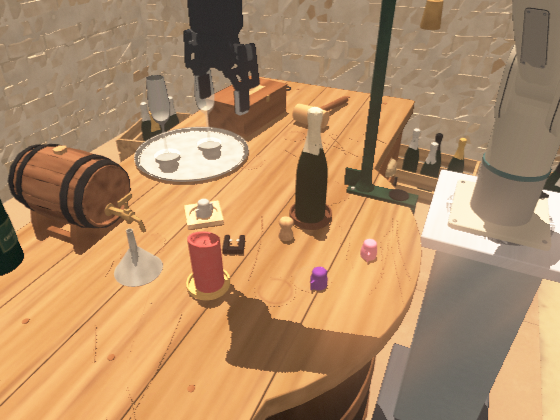

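View pics/t22.png

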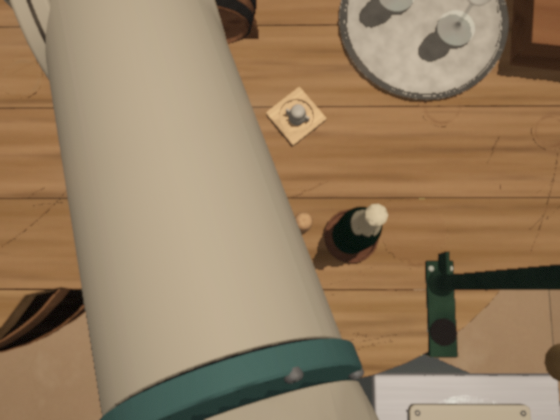

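```bash
python3 -c "
from h import *
im=cv2.imread('pics/t22.png');hsv=cv2.cvtColor(im,cv2.COLOR_BGR2HSV)
m=((hsv[...,1]<80)&(hsv[...,2]>150)).astype(np.uint8);n,l,s,c=cv2.connectedComponentsWithStats(m);k=l[215,376];print(c[k],s[k]);print('bottle top',onz('top',*c[k],.266))
k=l[111,297];print(c[k],s[k]);print('stopper',onz('top',*c[k],.036))
print('cork',onz('top',304,222,.048),'predicted scene top of bottle',proj('scene',[.393,.198,.266]),'candle top',proj('scene',[.49,.478,.119]))
t=cv2.imread('pics/s22.png');cv2.imwrite('pics/s22a.png',cv2.resize(t[100:310,170:350],None,fx=2.8,fy=2.8,interpolation=cv2.INTER_CUBIC))
"
```

```text
[376.00817439 214.52861035] [366 204  22  22 367]
bottle top [0.39335747 0.19765473 0.266     ]
[297.16216216 109.97297297] [286 104  20  13 148]
stopper [0.61879896 0.2926045  0.036     ]
cork [0.41259257 0.28213507 0.048     ] predicted scene top of bottle [315.84913575 109.31277541] candle top [203.66001578 237.13141687]
```

View pics/s22a.png

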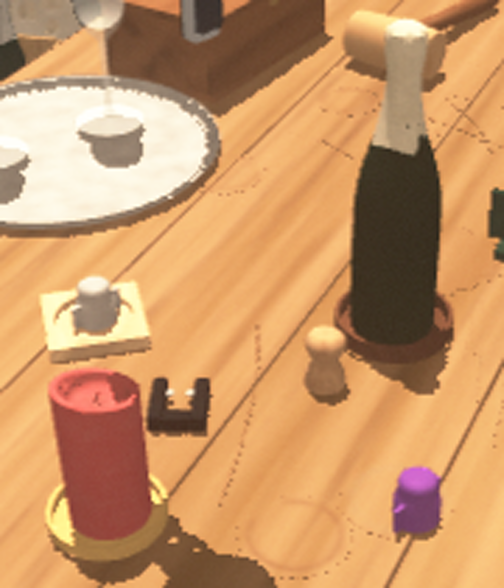

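The bottle's top measures (0.393, 0.198), straight above where it was set down, so it stands upright. Stopper and candle are upright in their holders, and cork and cutter are unmoved. I'm handing in now.

```bash
python3 -c "
from bench import bot
print(bot.sign_off())"
```

```text
the job is handed in; nothing more can be done
None
```

All three pieces are in their holders, set down in the order asked: the stopper in the block's recess, the candle in the brass pan, then the bottle in the coaster. I lowered each one until it touched the holder floor before letting go. The job was handed in at about 36 s of the 104 s allowed.

- **Bottle:** in the top view its top is at (0.393, 0.198), directly above where I set it down, so it stands upright inside the coaster wall.
- **Stopper:** the top view puts it at (0.619, 0.293), within about 2 mm of the recess centre.
- **Candle:** the final scene picture shows it upright in the pan. The arm hid it from the top camera at the end, so I checked it there only just after release, before moving on to the bottle.
- **Cork and cutter:** the cork measured within 2 mm of its starting place. The cutter looks unmoved in the scene picture, but I did not measure it again at the end.
- **Robot:** the arm finished raised, with the gripper open and the wrist force near zero. The highest wrist force I read during the job was about 9 N.

One disagreement remained: positions read by eye from the scene camera differed from the top view by up to about 10 mm along y. I trusted the top view, and the grasps and placings agreed with it.

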